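# Load a blot cassette and its cooling block into a transfer tank

## Robot

A 7-joint arm with a two-finger parallel gripper is mounted at the origin on the work surface. World frame = base frame: x ahead of the robot, y to its left, z up, the work surface at z = 0. Lengths are in m, angles in rad, forces in N, time in s.
With the tool pointing down it reaches from about 0.4 to 0.85 m from the base axis. Payload 4.5 kg.
Tool frame: the origin (TCP) lies midway between the tips of the shut fingers; the grasp point (between the pads) lies 19 mm behind it; z points along the fingers, y is the direction in which the jaws open and shut (so a half turn about z gives the same grasp; the last joint's range is limited). The gripper opens to 88 mm and grips with 3 to 60 N. Pads are 18 mm wide; open, the fingers measure 123 mm over their backs; the gripper's body (75 mm by 187 mm) begins 45 mm behind the grasp point.
Start: joints at [1.168, 0.689, -0.195, 1.565, 0.157, 0.902, -0.215], TCP at [0.264, -0.566, 0.201] pointing down, gripper open.
Joint ranges: [-3.01, 3.01], [-0.46, 2.08], [-1.47, 1.51], [0.13, 2.56], [-1, 4.14], [0.04, 2.09], [-2.66, 2.66]. Speed limits (rad/s): [2.57, 2.57, 3.14, 3.14, 3.14, 3.14, 3.14].

## Interface

Orientations are given as a 3x3 rotation matrix whose columns are the frame's x, y, z axes.
In Python, from station import read_state, get_image, camera_info, close_job gives the robot as it stands.
- The arm moves only by the tool jog_arm, never from a script. Its argument "targets" is a list of rows, each a list of 6 numbers: the shift along the tool's x, y, z in mm, then the turn, a rotation vector about the tool's x, y, z in degrees. In form: [[x, y, z, rx, ry, rz], ...]. A call has 1 to 8 rows; each row shifts and turns the commanded pose from where the row before left it, along the tool's axes as they then stand; what a row does not reach is not made up. A row lasts 1/10 s, in which the tool goes at most 50 mm and 8.59 degrees, less where a joint would pass 70% of its speed; a pose out of reach is approached as far as the arm can. A call is refused whole if a number of a shift passes 50 or a number of a turn 8.59, either way. A call with a gripper value outside its range is refused whole. "fingers" is the opening, from -1 (shut) to 1 (fully open), set as the call begins (left out, the last holds). The fingers move at their own pace and stop on an object; the grip force is fixed at half the most. Time passes only in rows, so rows that do not move let the fingers close. It gives the time, the measured TCP pose, the force and the opening at its end, in the units of the state.
- read_state(): the state, without advancing time (a new reading comes with each control period).
- get_image(name): name is "scene" or "top" or "wrist"; returns (picture, depth): 384x512x3 uint8, blue, green, red; 384x512 float32, m along the optical axis (not along the pixel's ray), 0 where there is no reading.
- camera_info(name): a dict with "intrinsics" (3x3 intrinsics, pixels), "R" (3x3) and "t" (3): a world point X has camera coordinates R X + t; the wrist camera has in their place "tool_from_camera" (4x4, takes a point from camera to tool coordinates, whose origin is the TCP and whose axes are the flange's). Camera axes: x right, y down, z forward; pixel columns grow to the right and rows downward; lengths in m; the calibration is good to about 2 mm. A picture is of the moment at which its call begins: read the wrist's pose just before it. camera_info takes no time and is no camera call.
- close_job(): hands the job in, once; it reports no verdict.
The state is a dict: "time": time; "qpos": joint angles; "qvel": joint speeds; "joint_efforts": joint torques, N m; "position": TCP position; "tcp_rot": TCP orientation; "ft_force": force on the tool from outside, world axes, zero at the start; "moment": the same for the moment, N m; "opening": finger opening in m.
Only numpy, scipy, OpenCV 4.12 (cv2) and the standard library are available. Lean on these libraries where they do the work, as an engineer would, in place of code of your own. Each camera call takes 0.05 s, during which the arm holds its last target.

## Task

Take the gridded black blot cassette out of the draining rack and slide it upright, edges in the guides, all the way down into the free pair of guides in the transfer tank. Then seat the white cooling block fully home, flat, in the rectangular pocket at the end of the tank. Ease both in rather than dropping or forcing them, let go, and leave the cassette that is already loaded, the glass plates and everything else on the bench where they are.

Things in the scene. Friction and masses are not known exactly. Their poses are not given: they have to be found in the camera images.
- tank: Open transfer tank fixed to the bench, clear sides, grey frame, 152 (x) x 113 (y) x 75 mm high. Origin on the bench; x runs across the guides to the pocket (footprint x -78.5 to +73.5), z up. Pairs of vertical guides at x = -52 and -10 mm, y = 0, one free, one loaded; pocket centre x = +45 mm. Grey lips flare outward (30 degrees) above the slots' and pocket's rims, up to z = 82 mm, as lead-ins.
- free_seat: Black rubber strip, 10 x 70 x 3 mm, fixed on the floor of the free pair of guides. Origin: centre of its underside, on the slot's centre line, 6 mm above the bench; axes as the tank's. A seated cassette stands on the strip, 3 mm above this origin. The slot is 12 mm wide (x), 103 mm long (y), runs up to z = 75 mm; its ribs reach 10 mm in from either end.
- pocket (a point): Centre of the floor of the pocket for the cooling block, 40 mm above the bench; axes as the tank's. The pocket is 47 mm (x) by 93 mm (y), 35 mm deep below the rim; the seated block leaves a gap of about 28 mm to a cassette in the nearer guides.
- rack: White draining rack fixed on the bench, base 150 (x) x 100 (y) x 8 mm high; slots at x = -46, 0, +46 mm, each 11 mm wide between posts (at y = -32 and +32 mm) that rise 30 mm above the base; ends open. Origin: underside centre. The cassette and two glass plates stand in the slots in any order, along the rack's y.
- cassette: Blot cassette to load: closed flat black holder, grey grid on both faces, white clasp mid top edge; 9 mm thick (x), 100 mm wide (y), 120 mm high (z), 90 to 180 g. Origin: centre of the underside. Stands upright in a rack slot, underside 8 mm above the bench; can be taken by its top edge. May go in either way round.
- cooling_block: Cooling block, rigid white plastic, 44 (x) by 90 (y) by 90 mm high (z), 200 to 390 g, rounded edges, small grey cap (18 mm across, 6 mm high) on top, 28 mm off-centre to +y. Origin: centre of the underside. Stands upright on the bench. May go in either way round.
- loaded_cassette: An identical cassette that is already seated in one pair of guides (underside on the tank floor, 6 mm above the bench). Leave it.
- short_plate: Glass plate, 8 mm thick (x), 100 mm wide (y), 85 mm high, white top edge, standing in the rack. Origin: underside centre. Leave it.
- wide_plate: Glass plate, 8 mm thick (x), 140 mm wide (y), 100 mm high, grey side strips, standing in the rack. Origin: underside centre. Leave it.
- buffer_bottle: White bottle, 64 mm diameter, 180 mm high, standing beyond the tank and rack. Origin: underside centre. Leave it.
- tip_box: Blue box with white lid, 60 x 90 x 63 mm, near the robot. Origin: underside centre. Leave it.
- tube_rack: Low blue rack of small tubes, 60 x 130 x 40 mm, beyond the draining rack. Origin: underside centre. Leave it.
- stain_jar: Small amber jar, 44 mm diameter, 60 mm high, standing beyond the cooling block. Origin: underside centre. Leave it.
- gel_lifter: White spatula, 200 mm long, lying flat beyond the tank. Leave it.
Not all that is in view belongs to the job. What is shaped like the cassette but orange is not meant. What is shaped like the cooling_block but green is not meant.

How it is judged:
On the way, in this order (a step that is already met when the one before it is completed fails the run):
1. the cassette is seated in the free guides (horizontal distance between cassette and free_seat below 0.005 m and z of cassette in the frame of free_seat between 0 and 0.006 m and angle between cassette's own z axis and vertical below 0.07 rad and angle between the x axis of cassette and the x axis of tank, either way round below 0.08 rad), for 0.2 s.
2. the cooling block is flat in its pocket, with the cassette still seated (all of step 1 and horizontal distance between cooling_block and pocket below 0.005 m and z of cooling_block in the frame of pocket between -0.004 and 0.003 m and angle between cooling_block's own z axis and vertical below 0.05 rad and angle between the x axis of cooling_block and the x axis of tank, either way round below 0.1 rad), for 0.2 s.
At the end, for the whole second after the job is handed in: Cassette in the free guides: 5 mm off centre, 3 mm off its strip, 0.07 rad off upright, 0.08 off line; block in pocket: 5 mm off centre, 3 mm off the floor, tilt 0.05, 0.1 off line; both let go, still (20 mm/s). Loaded cassette within 12 mm of its start, glass plates 20, other things 30 (all of step 2 and linear speed of each of cassette, cooling_block below 0.02 m/s and distance of each of short_plate, wide_plate from where it was at the start of the episode below 0.02 m and distance of loaded_cassette from where it was at the start of the episode below 0.012 m and distance of each of buffer_bottle, tip_box, tube_rack, stain_jar, gel_lifter from where it was at the start of the episode below 0.03 m); the robot touches nothing.
It fails at once if the cassette already in the tank is shifted by more than 12 mm (distance of loaded_cassette from where it was at the start of the episode above 0.012 m).
It fails at once if a glass plate in the rack is shifted by more than 20 mm (distance of any of short_plate, wide_plate from where it was at the start of the episode above 0.02 m).
It fails at once if another thing on the bench is shifted by more than 30 mm (distance of any of buffer_bottle, tip_box, tube_rack, stain_jar, gel_lifter from where it was at the start of the episode above 0.03 m).
It fails at once if the cassette or the cooling block is slammed or forced into the tank (over 60 N) (contact force between any of cassette, cooling_block and tank above 60 N or contact force between cassette and free_seat above 60 N).
It also fails if it takes over 72 s, if anything falls off the work surface, if the arm or the gripper's body presses on something with over 40 N, if the wrist force passes 120 N, or if a joint passes its speed limit or range.

## Working session

There is one attempt and no reset: what is moved stays moved. The work goes in short steps, Python scripts to look and compute and a tool call to move; the robot and the scene stay as the last step left them, time stands still between calls to the robot, and variables do not carry over. Pictures are saved under pics/ and viewed, and the job is handed in when it is done.

Besides the shell and the picture viewer there is one more tool, called after "Call:" by a JSON object that holds its "fn" and its "kwargs". jog_arm: Moves the arm, as the interface text tells. Its arguments: {"type":"object","properties":{"targets":{"type":"array","items":{"type":"array","items":{"type":"number"}}},"fingers":{"type":"number"}},"required":["targets"]}

```bash
ls; mkdir -p pics; python3 - <<'E'
from station import *
import cv2,numpy as np
s=read_state();print(s)
for n in("scene","top","wrist"):
    im,d=get_image(n);cv2.imwrite(f"pics/{n}0.png",im);np.savez(f"{n}0.npz",im=im,d=d);print(n,camera_info(n))
E
```

```text
pics
{'time': 0.0, 'qpos': array([ 1.1677928 ,  0.68995019, -0.19453841,  1.56633629,  0.15726281,
        0.90251018, -0.21513039]), 'qvel': array([-0.00108452,  0.00052543, -0.00314234, -0.00075726,  0.00033666,
        0.00119801,  0.00102797]), 'joint_efforts': array([-6.79905006e-04, -5.27557969e+01, -1.26664538e+00, -1.53426325e+01,
       -5.25597122e-02,  6.59855941e-03,  2.03568338e-04]), 'position': array([ 0.26407854, -0.56569647,  0.20063386]), 'tcp_rot': array([[ 9.06087839e-01,  4.23088766e-01, -8.50951427e-04],
       [ 4.23089612e-01, -9.06086425e-01,  1.60349940e-03],
       [-9.26129515e-05, -1.81294002e-03, -9.99998352e-01]]), 'ft_force': array([-0.00373167, -1.03105785, -0.40873911]), 'moment': array([-0.06690147, -0.0734691 ,  0.0079788 ]), 'opening': 0.0882686931125283}
scene {'intrinsics': array([[402.45066526,   0.        , 262.97709772],
       [  0.        , 402.45066526, 189.65451834],
       [  0.        ,   0.        ,   1.        ]]), 'R': array([[ 0.85189742,  0.52341361,  0.017578  ],
       [ 0.36460958, -0.56866868, -0.73734373],
       [-0.37593968,
[... 334 characters left out ...]
8979348e-01, -2.56292509e-02, -2.02342724e-01],
       [ 2.02395620e-01,  5.40193933e-04, -9.79303692e-01]]), 't': array([-0.05015326,  0.54394926,  1.01209205])}
wrist {'intrinsics': array([[321.18810462,   0.        , 250.97041879],
       [  0.        , 321.18810462, 195.86157463],
       [  0.        ,   0.        ,   1.        ]]), 'tool_from_camera': array([[ 3.65098884e-04, -9.47354943e-01, -3.20185068e-01,
         8.30897273e-02],
       [ 9.99999692e-01,  5.68498191e-04, -5.41782918e-04,
         3.31085708e-04],
       [ 6.95285357e-04, -3.20184772e-01,  9.47354859e-01,
        -1.83981041e-01],
       [ 0.00000000e+00,  0.00000000e+00,  0.00000000e+00,
         1.00000000e+00]])}
```

View pics/scene0.png

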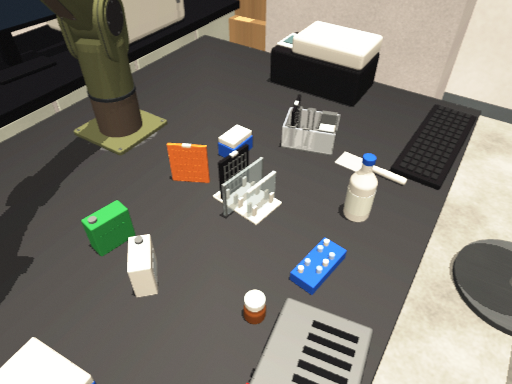

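View pics/top0.png

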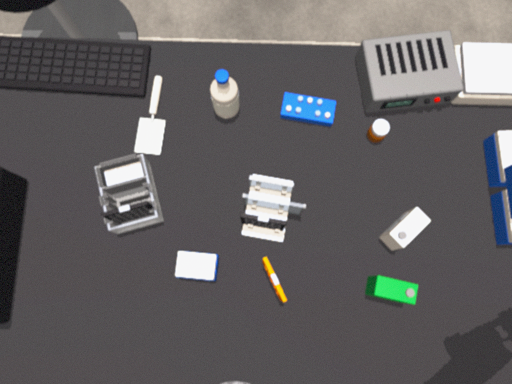

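View pics/wrist0.png

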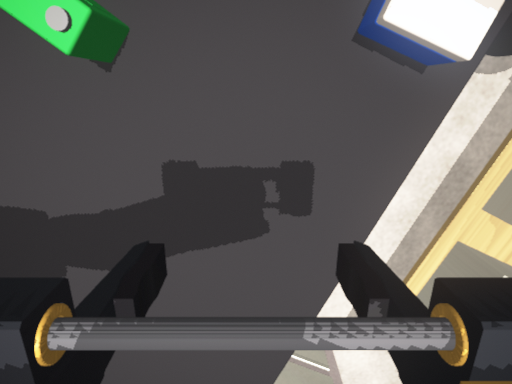

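```bash
cat > h.py <<'E'
from station import *
import cv2,numpy as np
def cloud(n,d,R=None,t=None):
    K=camera_info(n)["intrinsics"]
    v,u=np.indices(d.shape)
    P=np.stack([(u-K[0,2])*d/K[0,0],(v-K[1,2])*d/K[1,1],d],-1)
    c=camera_info(n)
    if n!="wrist": return (P-c["t"])@c["R"]
    T=c["tool_from_camera"]; P=P@T[:3,:3].T+T[:3,3]
    return P@R.T+t
E
python3 - <<'E'
from h import *
for n,boxes in(("top",[(80,140,100,100),(230,165,90,85),(365,195,80,65)]),("scene",[(270,85,90,80),(200,135,95,90)])):
    z=np.load(n+"0.npz");X=cloud(n,z["d"])
    for i,(x,y,w,h) in enumerate(boxes):
        c=cv2.resize(z["im"][y:y+h,x:x+w],None,fx=6,fy=6,interpolation=cv2.INTER_CUBIC);cv2.imwrite(f"pics/{n}c{i}.png",c)
    if n=="top":
        for nm,b in dict(tank=boxes[0],rack=boxes[1],block=boxes[2]).items():
            x,y,w,h=b;Q=X[y:y+h,x:x+w].reshape(-1,3)
            print(nm,np.histogram(Q[:,2],bins=np.arange(-.01,.14,.01)))
            for lo,hi in((.01,.03),(.035,.05),(.07,.09),(.085,.1),(.1,.116),(.118,.135)):
                m=(Q[:,2]>lo)&(Q[:,2]<hi)
                if m.sum()>4:
                    q=Q[m][:,:2].astype(np.float32);r=cv2.minAreaRect(q);print(lo,hi,m.sum(),q.mean(0),r)
E
cd pics; python3 -c "
import cv2
print([cv2.imread(f).shape for f in('topc0.png','scenec1.png')])"
```

```text
tank (array([2962, 3602,  200,  166,  472,  540,  279,  296,  707,  348,   46,
         52,   55,  218,    2]), array([-0.01,  0.  ,  0.01,  0.02,  0.03,  0.04,  0.05,  0.06,  0.07,
        0.08,  0.09,  0.1 ,  0.11,  0.12,  0.13,  0.14]))
0.01 0.03 366 [0.50786024 0.24900788] ((0.5284174084663391, 0.2592301666736603), (0.15174654126167297, 0.11259539425373077), 17.0413818359375)
0.035 0.05 913 [0.55601585 0.2700474 ] ((0.5280374884605408, 0.25936460494995117), (0.15123653411865234, 0.1128792017698288), 17.45840072631836)
0.07 0.09 1055 [0.53401726 0.26100263] ((0.5305796265602112, 0.2605260908603668), (0.15697132050991058, 0.11867985129356384), 16.945783615112305)
0.085 0.1 93 [0.49490574 0.24662672] ((0.5396924614906311, 0.2630437910556793), (0.13261587917804718, 0.11461150646209717), 18.593154907226562)
0.1 0.116 84 [0.47881103 0.24076983] ((0.4779552221298218, 0.24389837682247162), (0.007639767602086067, 0.10016468912363052), 21.425111770629883)
0.118 0.135 238 [0.48122975 0.24495013] ((0.48176828026771545, 0.2448454201221466), (0.010488401167094707, 0.09960707277059555), 17.0365
[... 1298 characters left out ...]
,  0.05,  0.06,  0.07,
        0.08,  0.09,  0.1 ,  0.11,  0.12,  0.13,  0.14]))
0.01 0.03 82 [ 0.45479822 -0.3530257 ] ((0.46892696619033813, -0.3580368161201477), (0.03716694936156273, 0.09631503373384476), 70.2315902709961)
0.035 0.05 57 [ 0.45244431 -0.35192713] ((0.46862179040908813, -0.3576579988002777), (0.03845318406820297, 0.09551113098859787), 71.3326644897461)
0.07 0.09 491 [ 0.46210593 -0.37360683] ((0.46307477355003357, -0.37625858187675476), (0.043750591576099396, 0.0915232002735138), 44.30128479003906)
0.085 0.1 803 [ 0.46276963 -0.37602875] ((0.4631374478340149, -0.3763364553451538), (0.04356395825743675, 0.09126883745193481), 44.44493103027344)
[(600, 600, 3), (540, 570, 3)]
```

View pics/topc0.png

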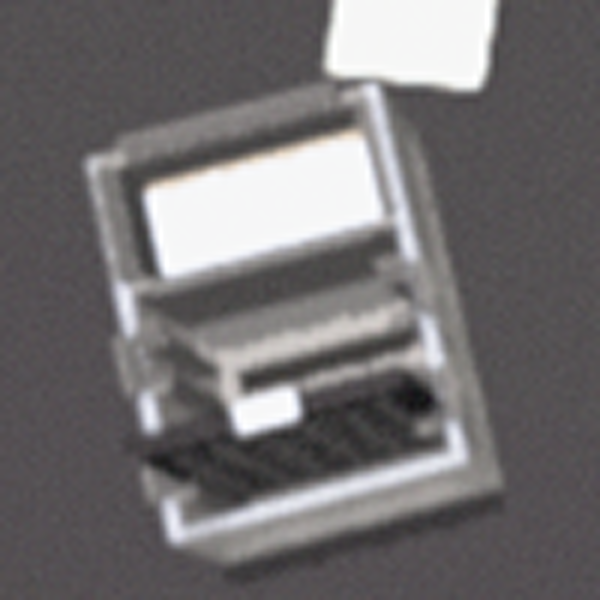

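View pics/topc1.png

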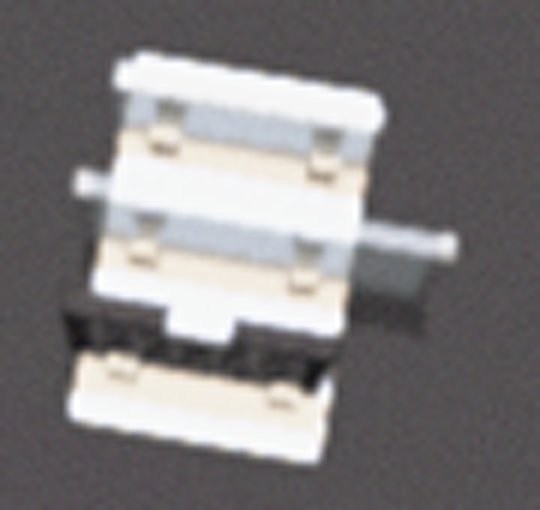

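View pics/scenec0.png

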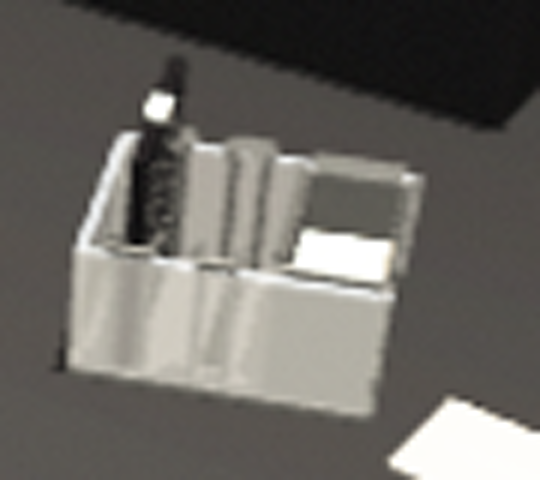

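View pics/scenec1.png

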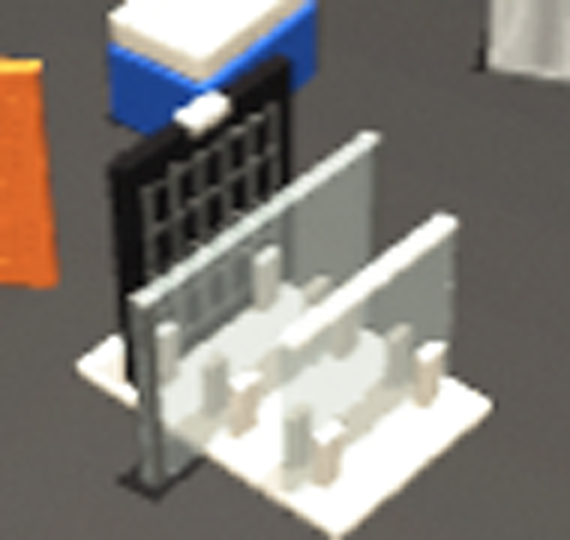

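```bash
cat >> h.py <<'E'
from scipy.spatial.transform import Rotation as Ro
def rt(yaw): # tool y at yaw deg, z down
    a=np.radians(yaw);y=np.array([np.cos(a),np.sin(a),0]);z=np.array([0,0,-1.]);return np.stack([np.cross(y,z),y,z],1)
def plan(p,R,pt,yaw,n,dp=1):
    p=np.array(p);R=np.array(R);Rt=rt(yaw);pt=np.array(pt);rows=[]
    for k in range(n,0,-1):
        d=R.T@(pt-p)/k; w=Ro.from_matrix(R.T@Rt).as_rotvec(degrees=True)/k
        r=[round(float(v),dp) for v in d*1000]+[round(float(v),2 if dp else 2) for v in w]
        rows.append(r); p=p+R@np.array(r[:3])/1000; R=R@Ro.from_rotvec(r[3:],degrees=True).as_matrix()
    print("max",np.abs(np.array(rows)).max(0)); print(rows); print("end err mm",(p-pt)*1000)
def go(pt,yaw,n,dp=1):
    s=read_state();plan(s["position"],s["tcp_rot"],pt,yaw,n,dp)
E
python3 - <<'E'
from h import *
z=np.load("top0.npz");X=cloud("top",z["d"]).reshape(-1,3);
c=np.array([.4672,-.0518]);a=np.radians(-8.85);L=(X[:,:2]-c)@np.array([[np.cos(a),-np.sin(a)],[np.sin(a),np.cos(a)]])
for y0 in range(-55,56,5):
    m=(abs(L[:,1]*1000-y0)<2.5)&(abs(L[:,0])<.02)&(X[:,2]>.11)
    if m.any(): print(y0,m.sum(),np.round(1000*L[m,0].min(),1),np.round(1000*L[m,0].max(),1),np.round(1000*np.percentile(X[m,2],[10,50,95]),1))
go([.467,-.052,.26],-9,12)
go([.467,-.052,.26],171,12)
E
```

```text
-50 8 -4.1 5.0 [120.4 126.  128.4]
-45 12 -4.1 4.2 [123.7 127.6 129.1]
-40 10 -4.1 3.2 [118.1 127.7 129.1]
-35 14 -4.7 4.3 [116.3 127.  130.4]
-30 12 -4.2 3.6 [121.5 127.2 129. ]
-25 14 -5.0 4.9 [115.5 127.3 129.1]
-20 13 -4.6 3.9 [119.7 127.8 131. ]
-15 12 -4.1 3.4 [117.6 127.5 129. ]
-10 14 -4.9 4.7 [111.8 126.9 130.1]
-5 13 -4.3 4.8 [117.7 127.9 131.4]
0 14 -4.4 5.0 [116.1 128.4 131. ]
5 13 -4.7 3.9 [121.4 128.3 131.1]
10 14 -4.6 4.7 [115.3 127.6 131.6]
15 14 -4.7 4.1 [114.3 126.3 130. ]
20 12 -4.7 3.4 [121.6 127.2 128.8]
25 13 -4.8 4.6 [115.5 127.3 129.9]
30 12 -4.4 3.5 [121.9 126.7 130.9]
35 13 -4.5 4.6 [118.5 127.9 129.8]
40 12 -4.9 4.3 [119.7 127.1 130.6]
45 13 -4.5 3.1 [116.4 126.8 129.1]
50 6 -4.1 4.8 [125.2 126.5 128.7]
max [4.60e+01 3.17e+01 5.00e+00 1.00e-02 1.00e-02 4.67e+00]
[[33.4, -31.7, -4.9, -0.01, -0.0, -4.66], [35.9, -28.8, -4.9, -0.01, -0.0, -4.66], [38.1, -25.8, -4.9, -0.01, -0.0, -4.66], [40.1, -22.6, -4.9, -0.0, -0.0, -4.67], [41.8, -19.3, -4.9, -0.01, -0.0, -4.66], [43.2, -15.8, -4.9, -0.0, -0.0, -4.67], [44.4, -12.3, -4.9, -0.0, -0.0, -4.66], [45.2, -8.6, -4.9, -0.01, -0.01, -4.67], [45.8, -4.9, -4.9, -0.0, -0.0, -4.66], [46.0, -1.2, -4.9, -0.01, -0.01, -4.67], [46.0, 2.6, -5.0, -0.0, -0.0, -4.66], [45.7, 6.3, -4.9, -0.01, -0.01, -4.67]]
end err mm [ 0.0356975   0.03273635 -0.0231187 ]
max [4.240e+01 4.590e+01 4.900e+00 1.000e-02 1.000e-02 1.034e+01]
[[33.4, -31.7, -4.9, -0.0, 0.01, 10.34], [27.2, -37.1, -4.9, -0.0, 0.01, 10.34], [20.1, -41.4, -4.9, -0.0, 0.01, 10.34], [12.3, -44.4, -4.9, -0.0, 0.01, 10.33], [4.2, -45.9, -4.9, -0.01, 0.01, 10.34], [-4.1, -45.9, -4.9, -0.01, 0.01, 10.33], [-12.3, -44.4, -4.9, -0.0, 0.01, 10.34], [-20.0, -41.4, -4.9, -0.01, 0.01, 10.33], [-27.1, -37.2, -4.9, -0.01, 0.01, 10.34], [-33.4, -31.7, -4.9, -0.0, 0.0, 10.33], [-38.5, -25.2, -4.9, -0.01, 0.01, 10.34], [-42.4, -18.0, -4.9, -0.0, 0.0, 10.33]]
end err mm [0.03066748 0.01549326 0.01652267]
```

Call:
{"fn": "jog_arm", "kwargs": {"targets": [[33,-32,-5,0,0,-4.7],[36,-29,-5,0,0,-4.7],[38,-26,-5,0,0,-4.7],[40,-23,-5,0,0,-4.7],[42,-19,-5,0,0,-4.7],[43,-16,-5,0,0,-4.7],[44,-12,-5,0,0,-4.7]], "fingers": -0.3}}

```text
time: 0.85
position: [0.3814, -0.2645, 0.2366]
tcp_rot: [[0.528, 0.849, -0.0], [0.849, -0.528, -0.0], [-0.0, -0.0, -1.0]]
ft_force: [0.5, 0.1, 0.7]
opening: 0.0342
```

Call:
{"fn": "jog_arm", "kwargs": {"targets": [[45,-9,-5,0,0,-4.7],[46,-5,-5,0,0,-4.6],[46,-1,-5,0,0,-4.6],[46,3,-5,0,0,-4.6],[46,6,-5,0,0,-4.6],[0,0,0,0,0,0],[0,0,0,0,0,0]]}}

```text
time: 1.55
position: [0.4648, -0.0506, 0.2613]
tcp_rot: [[0.154, 0.988, -0.0], [0.988, -0.154, -0.0], [-0.0, -0.0, -1.0]]
ft_force: [-0.8, -0.6, 0.3]
opening: 0.0312
```

```bash
python3 - <<'E'
from h import *
s=read_state();im,d=get_image("wrist");cv2.imwrite("pics/w1.png",im)
print(s["time"],s["position"],s["tcp_rot"],s["opening"],s["qpos"])
X=cloud("wrist",d,s["tcp_rot"],s["position"]).reshape(-1,3)
np.savez("w1.npz",X=X,im=im)
m=(X[:,2]>.118)&(X[:,2]<.14)&(abs(X[:,0]-.467)<.03)&(abs(X[:,1]+.05)<.08);q=X[m]
print(m.sum(),q.mean(0),cv2.minAreaRect(q[:,:2].astype(np.float32)),np.percentile(q[:,2],[5,50,95]))
E
```

```text
1.55 [ 0.46484849 -0.05058853  0.26130708] [[ 1.53858184e-01  9.88092889e-01 -3.19122050e-04]
 [ 9.88092924e-01 -1.53858232e-01 -1.32782349e-04]
 [-1.80300850e-04 -2.94892589e-04 -9.99999940e-01]] 0.03117906872259467 [ 0.35752953  0.4329528  -0.51117545  1.92995967  0.27730685  0.84814745
 -0.45402803]
863 [ 0.46789043 -0.04641037  0.1285115 ] ((0.4671924412250519, -0.05015389993786812), (0.0996558740735054, 0.00923142023384571), 81.11756896972656) [0.12724425 0.12862402 0.12985613]
```

View pics/w1.png

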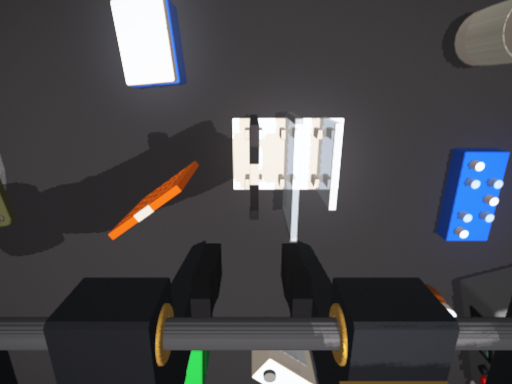

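```bash
python3 - <<'E'
from h import *
go([.4672,-.0502,.094],-8.87,6)
E
```

```text
max [5.00e-01 5.00e-01 2.79e+01 2.00e-02 1.00e-02 3.00e-02]
[[0.4, 0.5, 27.8, -0.01, 0.01, -0.02], [0.4, 0.5, 27.8, -0.01, 0.01, -0.03], [0.4, 0.4, 27.9, -0.01, 0.01, -0.02], [0.4, 0.5, 27.8, -0.01, 0.01, -0.03], [0.5, 0.4, 27.9, -0.01, 0.01, -0.02], [0.4, 0.5, 27.8, -0.02, 0.01, -0.03]]
end err mm [ 0.04232194 -0.00998024  0.04324662]
```

Call:
{"fn": "jog_arm", "kwargs": {"targets": [[1.2,1.4,25,0,0,0],[1.3,1.4,25,0,0,0],[0,0,25,0,0,0],[0,0,15,0,0,0],[0,0,0,0,0,0],[0,0,0,0,0,0]]}}

```text
time: 2.2
position: [0.4676, -0.0507, 0.1715]
tcp_rot: [[0.158, 0.987, -0.001], [0.987, -0.158, -0.001], [-0.001, -0.001, -1.0]]
ft_force: [0.8, 1.0, -0.4]
opening: 0.031
```

```bash
python3 - <<'E'
from h import *
s=read_state();print(s["position"])
go([.4672,-.0502,.094],-8.87,4)
E
```

```text
[ 0.4675953  -0.05074887  0.17147583]
max [2.00e-01 1.00e-01 1.94e+01 1.00e-02 2.00e-02 7.00e-02]
[[0.1, -0.1, 19.4, -0.01, 0.01, -0.06], [0.1, -0.1, 19.4, -0.01, 0.01, -0.06], [0.2, -0.1, 19.3, -0.01, 0.02, -0.06], [0.1, -0.1, 19.4, -0.01, 0.01, -0.07]]
end err mm [ 0.03534717 -0.03105199 -0.02424109]
```

Call:
{"fn": "jog_arm", "kwargs": {"targets": [[0.5,-0.4,20,0,0,-0.25],[0,0,20,0,0,0],[0,0,20,0,0,0],[0,0,17,0,0,0],[0,0,0,0,0,0],[0,0,0,0,0,0]]}}

```text
time: 2.8
position: [0.4683, -0.0492, 0.0953]
tcp_rot: [[0.152, 0.988, 0.001], [0.988, -0.152, -0.0], [-0.0, 0.001, -1.0]]
ft_force: [0.3, 0.2, 0.8]
opening: 0.0308
```

Call:
{"fn": "jog_arm", "kwargs": {"targets": [[0,0,0,0,0,0],[0,0,0,0,0,0],[0,0,0,0,0,0],[0,0,0,0,0,0]], "fingers": -1}}

```text
time: 3.2
position: [0.4679, -0.0488, 0.0948]
tcp_rot: [[0.152, 0.988, 0.001], [0.988, -0.152, -0.0], [0.0, 0.001, -1.0]]
ft_force: [0.7, 0.2, -0.1]
opening: 0.0012
```

```bash
python3 - <<'E'
from h import *
s=read_state();print(s["opening"])
im,d=get_image("wrist");cv2.imwrite("pics/w2.png",im)
im,d=get_image("scene");cv2.imwrite("pics/s2.png",cv2.resize(im[80:260,150:330],None,fx=3.3,fy=3.3))
im,d=get_image("top");cv2.imwrite("pics/t2.png",im)
E
```

```text
0.0012372763287927314
```

View pics/w2.png

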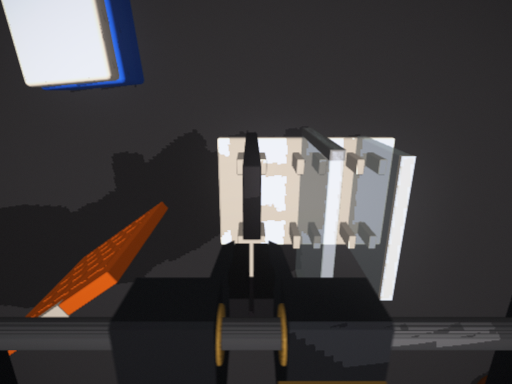

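View pics/s2.png

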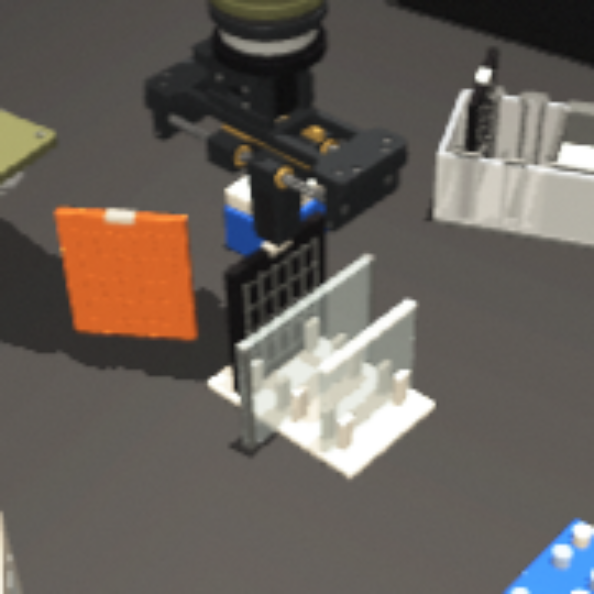

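View pics/t2.png

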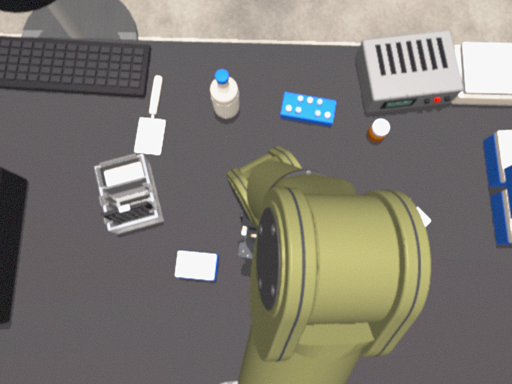

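```bash
python3 - <<'E'
from h import *
s=read_state()
im,d=get_image("scene");X=cloud("scene",d)
cv2.imwrite("pics/s3.png",cv2.resize(im[130:190,205:265],None,fx=9,fy=9,interpolation=cv2.INTER_CUBIC))
for v in range(140,172,2):
    print(v,[(u,*np.round(1000*X[v,u]).astype(int)) for u in range(228,242,3)])
im,d=get_image("wrist");X=cloud("wrist",d,s["tcp_rot"],s["position"])
print("wrist");
for v in range(200,350,10): print(v,[(u,*np.round(1000*X[v,u]).astype(int)) for u in (235,246,252,256,270)])
cv2.imwrite("pics/w3.png",cv2.resize(im[130:330,190:320],None,fx=3,fy=3,interpolation=cv2.INTER_CUBIC))
E
```

```text
140 [(228, np.int64(457), np.int64(-57), np.int64(167)), (231, np.int64(466), np.int64(-57), np.int64(170)), (234, np.int64(478), np.int64(-61), np.int64(177)), (237, np.int64(483), np.int64(-56), np.int64(176)), (240, np.int64(483), np.int64(-44), np.int64(169))]
142 [(228, np.int64(456), np.int64(-55), np.int64(159)), (231, np.int64(468), np.int64(-60), np.int64(167)), (234, np.int64(478), np.int64(-62), np.int64(172)), (237, np.int64(481), np.int64(-53), np.int64(168)), (240, np.int64(483), np.int64(-44), np.int64(163))]
144 [(228, np.int64(458), np.int64(-58), np.int64(156)), (231, np.int64(468), np.int64(-60), np.int64(162)), (234, np.int64(478), np.int64(-61), np.int64(166)), (237, np.int64(481), np.int64(-54), np.int64(163)), (240, np.int64(484), np.int64(-46), np.int64(159))]
146 [(228, np.int64(458), np.int64(-59), np.int64(151)), (231, np.int64(466), np.int64(-57), np.int64(153)), (234, np.int64(479), np.int64(-63), np.int64(162)), (237, np.int64(481), np.int64(-53), np.int64(157)), (240, np.int64(481), np.int64(-42), np.int64(150))]
148 [(228, np.int64(457), np.int64(-58),
[... 6378 characters left out ...]
p.int64(210)), (252, np.int64(472), np.int64(-23), np.int64(210)), (256, np.int64(473), np.int64(-23), np.int64(210)), (270, np.int64(476), np.int64(-23), np.int64(211))]
330 [(235, np.int64(467), np.int64(-23), np.int64(213)), (246, np.int64(470), np.int64(-23), np.int64(213)), (252, np.int64(472), np.int64(-25), np.int64(212)), (256, np.int64(473), np.int64(-23), np.int64(213)), (270, np.int64(476), np.int64(-24), np.int64(213))]
340 [(235, np.int64(467), np.int64(-25), np.int64(215)), (246, np.int64(470), np.int64(-25), np.int64(214)), (252, np.int64(471), np.int64(-25), np.int64(215)), (256, np.int64(472), np.int64(-27), np.int64(213)), (270, np.int64(476), np.int64(-27), np.int64(214))]
```

View pics/s3.png

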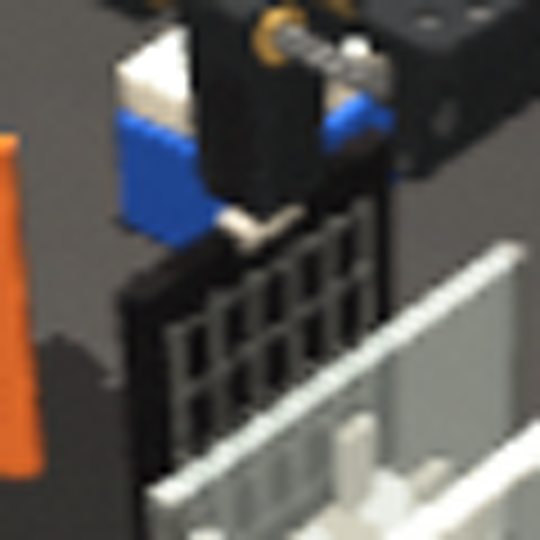

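View pics/w3.png

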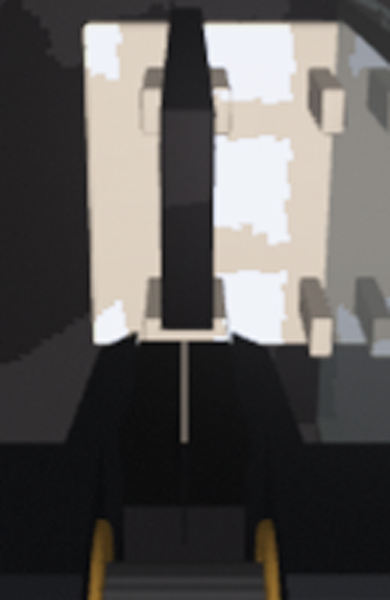

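```bash
python3 - <<'E'
from h import *
d=np.load("wrist0.npz")["d"];X=cloud("wrist",d,np.eye(3),np.zeros(3))*1000
for u in (130,145,150,160,350,360):
    print(u,[(v,*np.round(X[v,u]).astype(int).tolist()) for v in range(238,312,8)])
im,d=get_image("wrist");X=cloud("wrist",d,np.eye(3),np.zeros(3))*1000
for u in (225,235,244,246,248,252,256,262,275):
    print(u,[(v,*np.round(X[v,u]).astype(int).tolist()) for v in range(236,320,6)])
E
```

```text
130 [(238, -105, -160, 200), (246, -118, -162, 202), (254, 83, 0, -184), (262, 10, -53, -59), (270, 9, -52, -64), (278, 9, -50, -70), (286, 8, -48, -75), (294, 8, -47, -79), (302, 7, -45, -83), (310, 3, -46, -83)]
145 [(238, -104, -140, 198), (246, 9, -52, -43), (254, 9, -50, -49), (262, 9, -48, -57), (270, 9, -46, -64), (278, 5, -46, -65), (286, 2, -46, -66), (294, -1, -46, -66), (302, -4, -46, -68), (310, -8, -46, -69)]
150 [(238, -106, -134, 201), (246, 9, -50, -41), (254, 9, -48, -49), (262, 9, -46, -57), (270, 6, -45, -59), (278, 2, -45, -60), (286, -1, -45, -61), (294, -4, -45, -62), (302, -8, -45, -63), (310, -219, -145, 199)]
160 [(238, -106, -121, 201), (246, 9, -45, -42), (254, 6, -45, -45), (262, 2, -45, -45), (270, -2, -45, -46), (278, -5, -44, -49), (286, -9, -45, -49), (294, -191, -128, 199), (302, -205, -129, 199), (310, -219, -131, 200)]
350 [(238, -105, 130, 200), (246, 8, 49, -41), (254, 9, 46, -49), (262, 9, 44, -58), (270, 6, 44, -59), (278, 2, 44, -60), (286, -2, 44, -60), (294, -6, 45, -60), (302, -9, 45, -61), (310, -808, 418, 948)]
360 [(238, -106, 144, 201), 
[... 1919 characters left out ...]
(266, 9, 2, -60), (272, 9, 2, -65), (278, 8, 2, -68), (284, 9, 2, -74), (290, 9, 2, -78), (296, 9, 2, -81), (302, 7, 2, -83), (308, 4, 2, -83), (314, 2, 2, -83)]
262 [(236, -33, 9, 57), (242, -38, 9, 56), (248, 9, 5, -43), (254, 9, 5, -50), (260, 9, 5, -55), (266, 9, 5, -60), (272, 9, 4, -66), (278, 9, 4, -70), (284, 8, 4, -73), (290, 9, 4, -78), (296, 9, 4, -82), (302, 7, 4, -82), (308, 4, 4, -82), (314, 1, 4, -83)]
275 [(236, -47, 22, 85), (242, -53, 22, 85), (248, 10, 11, -45), (254, 10, 11, -52), (260, 10, 10, -58), (266, 10, 10, -63), (272, 10, 10, -68), (278, 10, 9, -72), (284, 10, 9, -75), (290, 10, 9, -80), (296, 10, 9, -84), (302, 10, 8, -87), (308, 26, 6, -110), (314, 24, 6, -111)]
```

Call:
{"fn": "jog_arm", "kwargs": {"targets": [[-1.5,-0.5,0,0,0,0],[0,0,0,0,0,0],[0,0,0,0,0,0]], "fingers": -0.3}}

```text
time: 3.8
position: [0.4669, -0.0502, 0.0944]
tcp_rot: [[0.152, 0.988, -0.0], [0.988, -0.152, -0.0], [-0.0, -0.0, -1.0]]
ft_force: [-0.3, 0.7, -0.4]
opening: 0.0224
```

Call:
{"fn": "jog_arm", "kwargs": {"targets": [[0,0,10,0,0,0],[0,0,10,0,0,0],[0,0,10,0,0,0],[0,0,0,0,0,0]]}}

```text
time: 4.2
position: [0.4659, -0.0501, 0.0628]
tcp_rot: [[0.151, 0.989, -0.003], [0.989, -0.151, -0.0], [-0.001, -0.003, -1.0]]
ft_force: [-0.2, -0.1, -0.5]
opening: 0.0306
```

```bash
python3 - <<'E'
from h import *
im,d=get_image("scene");cv2.imwrite("pics/s4.png",cv2.resize(im[100:220,180:300],None,fx=5,fy=5,interpolation=cv2.INTER_CUBIC))
s=read_state();print(s["position"],s["ft_force"],s["opening"])
im,d=get_image("wrist");cv2.imwrite("pics/w4.png",im)
E
```

```text
[ 0.46619888 -0.05006178  0.06340245] [ 0.42215813 -0.61824932  0.59158323] 0.03082286421005073
```

View pics/s4.png

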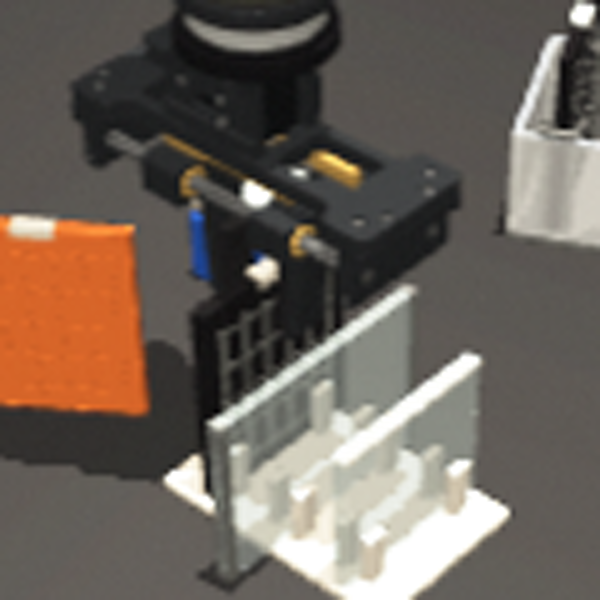

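View pics/w4.png

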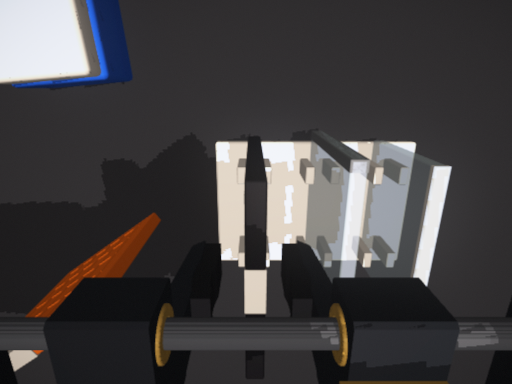

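Call:
{"fn": "jog_arm", "kwargs": {"targets": [[0,1.2,6,0,0,0],[0,0,0,0,0,0],[0,0,0,0,0,0]]}}

```text
time: 4.6
position: [0.4682, -0.0504, 0.0584]
tcp_rot: [[0.152, 0.988, 0.0], [0.988, -0.152, -0.0], [-0.0, 0.0, -1.0]]
ft_force: [-0.3, 0.6, -0.0]
opening: 0.0307
```

Call:
{"fn": "jog_arm", "kwargs": {"targets": [[0,0,0,0,0,0],[0,0,0,0,0,0],[0,0,0,0,0,0],[0,0,0,0,0,0],[0,0,0,0,0,0]], "fingers": -1}}

```text
time: 5.1
position: [0.4682, -0.0504, 0.0585]
tcp_rot: [[0.152, 0.988, 0.0], [0.988, -0.152, -0.0], [-0.0, 0.0, -1.0]]
ft_force: [-0.9, 0.2, 1.3]
opening: 0.0087
```

```bash
python3 - <<'E'
from h import *
s=read_state();print(s["position"],s["tcp_rot"],s["ft_force"],s["opening"])
im,d=get_image("wrist");cv2.imwrite("pics/w5.png",im)
E
```

```text
[ 0.46821188 -0.05037427  0.05853491] [[ 1.51692256e-01  9.88427753e-01  1.93276154e-04]
 [ 9.88427770e-01 -1.51692241e-01 -8.91405273e-05]
 [-5.87904782e-05  2.04561445e-04 -9.99999977e-01]] [-0.93726483  0.17759172  1.30855492] 0.008673234139379399
```

View pics/w5.png

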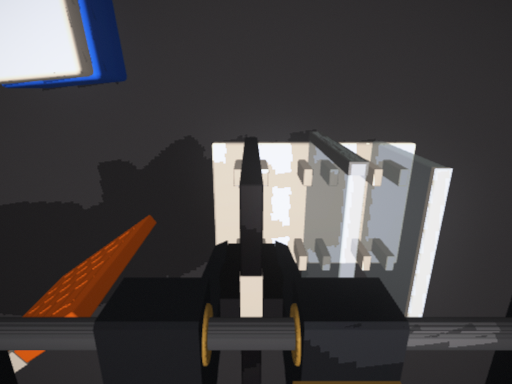

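Call:
{"fn": "jog_arm", "kwargs": {"targets": [[0,0,-5,0,0,0],[0,0,-12,0,0,0],[0,0,-20,0,0,0],[0,0,-30,0,0,0],[0,0,-30,0,0,0],[0,0,-30,0,0,0],[0,0,-20,0,0,0],[0,0,-10,0,0,0]]}}

```text
time: 5.95
position: [0.4687, -0.0504, 0.2172]
tcp_rot: [[0.152, 0.988, 0.003], [0.988, -0.152, -0.0], [0.0, 0.003, -1.0]]
ft_force: [-0.5, -0.4, -2.6]
opening: 0.0085
```

```bash
python3 - <<'E'
from h import *
s=read_state();print(s["position"],s["tcp_rot"],s["ft_force"],s["opening"])
# stand off: tank at +y; target over seat
go([.5210,.2571,.215],17.0,14)
im,d=get_image("scene");cv2.imwrite("pics/s5.png",im[40:280,100:400])
X=cloud("scene",d);np.savez("s5.npz",X=X)
E
```

```text
[ 0.46872798 -0.05038344  0.21721   ] [[ 1.51867656e-01  9.88397394e-01  2.60894641e-03]
 [ 9.88400821e-01 -1.51867610e-01 -2.16781267e-04]
 [ 1.81948416e-04  2.61160683e-03 -9.99996573e-01]] [-0.4960989  -0.35051533 -2.58301694] 0.008481232959754084
max [2.23e+01 9.30e+00 2.00e-01 2.00e-02 1.00e-02 1.84e+00]
[[22.3, 0.4, 0.2, 0.01, 0.0, -1.84], [22.3, 1.1, 0.2, 0.01, 0.0, -1.84], [22.2, 1.8, 0.2, 0.01, 0.0, -1.84], [22.1, 2.5, 0.2, 0.01, 0.0, -1.84], [22.0, 3.2, 0.1, 0.01, 0.0, -1.84], [21.9, 3.9, 0.2, 0.01, 0.0, -1.84], [21.8, 4.6, 0.1, 0.01, 0.0, -1.84], [21.6, 5.3, 0.1, 0.01, 0.0, -1.84], [21.5, 6.0, 0.2, 0.01, 0.0, -1.84], [21.3, 6.7, 0.1, 0.01, 0.0, -1.84], [21.0, 7.4, 0.2, 0.01, 0.01, -1.83], [20.8, 8.0, 0.1, 0.01, 0.0, -1.84], [20.5, 8.7, 0.2, 0.01, 0.01, -1.83], [20.3, 9.3, 0.1, 0.02, 0.0, -1.84]]
end err mm [-0.00851054  0.04859173  0.03818855]
```

View pics/s5.png

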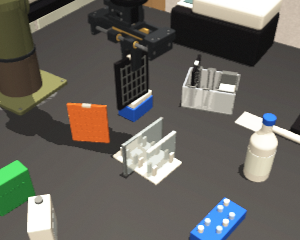

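Call:
{"fn": "jog_arm", "kwargs": {"targets": [[22,0.4,0,0,0,-1.8],[22,1,0,0,0,-1.8],[22,2,0,0,0,-1.8],[22,2.5,0,0,0,-1.8],[22,3,0,0,0,-1.8],[22,4,0,0,0,-1.8],[0,0,0,0,0,0],[0,0,0,0,0,0]]}}

```text
time: 6.8
position: [0.4899, 0.0801, 0.2144]
tcp_rot: [[-0.037, 0.999, -0.002], [0.999, 0.037, -0.001], [-0.001, -0.002, -1.0]]
ft_force: [0.3, -0.5, -1.6]
opening: 0.0091
```

```bash
python3 - <<'E'
from h import *
s=read_state();print(s["position"],s["tcp_rot"],s["ft_force"],s["opening"],s["qvel"].round(3))
im,d=get_image("wrist");cv2.imwrite("pics/w6.png",im)
X=cloud("wrist",d,s["tcp_rot"],s["position"]);np.savez("w6.npz",X=X,d=d,im=im,R=s["tcp_rot"],p=s["position"])
Q=X.reshape(-1,3);m=(Q[:,1]>.12)&(Q[:,0]>.4)&(Q[:,0]<.65)
Q=Q[m]
for lo,hi in((.01,.03),(.035,.045),(.05,.07),(.07,.078),(.077,.09),(.115,.135)):
    k=(Q[:,2]>lo)&(Q[:,2]<hi)&(Q[:,1]<.34)
    if k.sum()>20:print(lo,hi,k.sum(),Q[k].mean(0),cv2.minAreaRect(Q[k][:,:2].astype(np.float32)))
go([.5210,.2571,.215],17.0,6)
E
```

```text
[0.48991053 0.08006592 0.2144419 ] [[-0.03673352  0.99932266 -0.0022046 ]
 [ 0.99932451  0.03673102 -0.00116582]
 [-0.00108405 -0.00224594 -0.99999689]] [ 0.314322   -0.45634455 -1.56500782] 0.009050445561560556 [ 0.025 -0.01   0.02   0.008  0.001  0.005  0.001]
0.01 0.03 521 [0.52108214 0.21323483 0.01861748] ((0.4894084334373474, 0.2128448188304901), (0.24301421642303467, 0.08448121696710587), 26.802677154541016)
0.035 0.045 805 [0.56565588 0.22954364 0.04053764] ((0.4923681616783142, 0.20714449882507324), (0.24281251430511475, 0.07164712995290756), 26.825632095336914)
0.05 0.07 524 [0.55010283 0.2212685  0.0602386 ] ((0.5408575534820557, 0.22802069783210754), (0.15091244876384735, 0.051836755126714706), 13.42308521270752)
0.07 0.078 1380 [0.53482558 0.21440681 0.07554333] ((0.5381099581718445, 0.23250192403793335), (0.1524020880460739, 0.052141401916742325), 17.245906829833984)
0.077 0.09 1313 [0.542453   0.21390492 0.0814826 ] ((0.5382581949234009, 0.21320916712284088), (0.1548061966896057, 0.04775412008166313), 2.460641860961914)
0.115 0.135 532 [0.49214439 0.21170269 0.12591984] ((0.4919801950454712, 0.21356262266635895), (0.009159540757536888, 0.030589506030082703), 17.276840209960938)
max [2.95e+01 1.24e+01 2.00e-01 3.00e-02 2.00e-02 2.50e+00]
[[29.5, 6.2, -0.1, -0.02, 0.01, -2.5], [29.1, 7.5, -0.1, -0.02, 0.01, -2.5], [28.8, 8.8, -0.1, -0.02, 0.01, -2.5], [28.4, 10.0, -0.2, -0.03, 0.01, -2.49], [27.9, 11.2, -0.1, -0.02, 0.02, -2.5], [27.5, 12.4, -0.1, -0.03, 0.01, -2.49]]
end err mm [-0.04507296  0.03309437 -0.02016867]
```

View pics/w6.png

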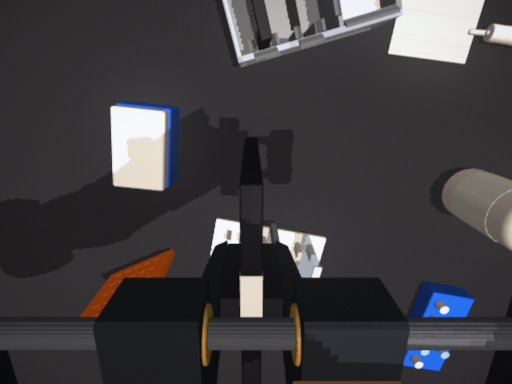

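Call:
{"fn": "jog_arm", "kwargs": {"targets": [[29,6,0,0,0,-2.5],[29,7.5,0,0,0,-2.5],[29,9,0,0,0,-2.5],[12,4,0,0,0,-2.5],[0,0,0,0,0,-2.5],[0,0,0,0,0,-2.5],[0,0,0,0,0,0],[0,0,0,0,0,0]]}}

```text
time: 7.65
position: [0.5081, 0.1799, 0.2151]
tcp_rot: [[-0.291, 0.957, -0.001], [0.957, 0.291, -0.001], [-0.001, -0.001, -1.0]]
ft_force: [0.4, 0.3, -1.1]
opening: 0.0086
```

```bash
python3 - <<'E'
from h import *
s=read_state();print(s["position"],s["tcp_rot"],s["ft_force"],s["opening"],s["qvel"].round(3))
im,d=get_image("wrist");cv2.imwrite("pics/w7.png",im)
X=cloud("wrist",d,s["tcp_rot"],s["position"]);np.savez("w7.npz",X=X,d=d,im=im,R=s["tcp_rot"],p=s["position"])
Q=X.reshape(-1,3);m=(Q[:,1]>.18)&(Q[:,0]>.4)&(Q[:,0]<.64)
Q=Q[m]
for lo,hi in((.01,.03),(.035,.045),(.05,.07),(.07,.078),(.079,.09),(.121,.135)):
    k=(Q[:,2]>lo)&(Q[:,2]<hi)&(Q[:,1]<.34)
    if k.sum()>20:print(lo,hi,k.sum(),Q[k].mean(0),cv2.minAreaRect(Q[k][:,:2].astype(np.float32)))
# cassette held: tool coords of its top/edges
T=cloud("wrist",d,np.eye(3),np.zeros(3))*1000
for v in range(130,260,8): print(v,[(u,*T[v,u].round(1).tolist()) for u in (244,252,258)])
E
```

```text
[0.50811853 0.17988112 0.21507628] [[-2.91210555e-01  9.56658760e-01 -6.54920614e-04]
 [ 9.56658226e-01  2.91209394e-01 -1.45872368e-03]
 [-1.20478175e-03 -1.05133092e-03 -9.99998722e-01]] [ 0.41640153  0.32174073 -1.06722625] 0.00862542436321699 [-0.007 -0.001 -0.005 -0.005 -0.001 -0.002 -0.001]
0.01 0.03 846 [0.5174971  0.25834551 0.01841898] ((0.5038750171661377, 0.25379326939582825), (0.09255930036306381, 0.10349130630493164), 17.17009925842285)
0.035 0.045 3974 [0.57116565 0.27640425 0.04058837] ((0.5283548831939697, 0.2613174021244049), (0.1437266767024994, 0.10340996831655502), 17.17115020751953)
0.05 0.07 1728 [0.55261864 0.2693009  0.05988728] ((0.5285974740982056, 0.26137617230415344), (0.14403250813484192, 0.1035122275352478), 17.303415298461914)
0.07 0.078 2885 [0.53055236 0.26850539 0.07540699] ((0.5288317799568176, 0.26149335503578186), (0.15229679644107819, 0.11313231289386749), 17.152374267578125)
0.079 0.09 2565 [0.54896918 0.27535584 0.08197435] ((0.5365515947341919, 0.26370692253112793), (0.14230014383792877, 0.11791828274726868), 17.00520896911621)
0.121 0.135 123
[... 823 characters left out ...]
252, 45.1, -0.0, -68.9), (258, 45.9, 2.2, -71.4)]
202 [(244, 42.3, -3.0, -70.1), (252, 42.6, -0.0, -70.9), (258, 42.3, 2.2, -70.0)]
210 [(244, 39.2, -3.0, -70.3), (252, 38.7, -0.0, -69.0), (258, 39.2, 2.3, -70.4)]
218 [(244, 35.7, -3.1, -69.9), (252, 36.1, -0.0, -70.8), (258, 35.9, 2.3, -70.2)]
226 [(244, 32.5, -3.1, -70.1), (252, 32.2, 0.0, -69.6), (258, 32.2, 2.3, -69.6)]
234 [(244, 28.9, -3.1, -69.8), (252, 28.9, 0.0, -69.8), (258, 29.2, 2.3, -70.3)]
242 [(244, 25.3, -3.1, -69.6), (252, 25.7, 0.0, -70.3), (258, 26.1, 2.3, -71.0)]
250 [(244, 22.1, -3.2, -70.0), (252, 22.4, 0.0, -70.7), (258, 21.9, 2.4, -69.8)]
258 [(244, 17.8, -3.2, -68.9), (252, 18.1, 0.0, -69.3), (258, 18.4, 2.4, -69.9)]
```

View pics/w7.png

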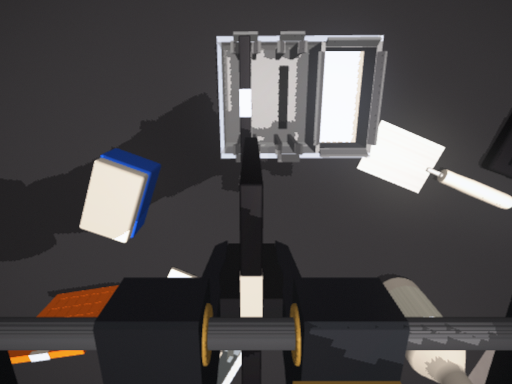

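```bash
python3 - <<'E'
from h import *
go([.5215,.2595,.155],17.2,5)
z=np.load("w7.npz");X=z["X"].reshape(-1,3);im=z["im"].reshape(-1,3)
o=np.array([.5312,.2622]);a=np.radians(17.18);L=(X[:,:2]-o)@np.array([[np.cos(a),-np.sin(a)],[np.sin(a),np.cos(a)]])*1000
m=(abs(L[:,0]+10)<14)&(abs(L[:,1])<45)&(X[:,2]<.02)&(im.max(1)<45)
print(m.sum(),np.percentile(L[m],[2,50,98],axis=0),np.median(X[m,2]))
m=(abs(L[:,0]-45)<30)&(abs(L[:,1])<55)&(abs(X[:,2]-.04)<.004)
print(m.sum(),np.percentile(L[m],[1,50,99],axis=0))
# lips
for y0 in(-50,50):
  m=(abs(L[:,1]-y0)<8)&(X[:,2]>.078)&(X[:,2]<.09)&(L[:,0]<15)&(L[:,0]>-35)
  print(y0,np.sort(L[m,0]).round(0)[::8])
E
```

```text
max [1.44e+01 7.20e+00 1.21e+01 1.00e-02 1.00e-02 5.00e-02]
[[14.4, 7.2, 12.0, -0.01, 0.01, -0.05], [14.4, 7.2, 12.0, -0.01, 0.01, -0.05], [14.4, 7.2, 12.1, -0.01, 0.01, -0.05], [14.3, 7.2, 12.0, -0.0, 0.01, -0.05], [14.4, 7.2, 12.1, -0.01, 0.01, -0.05]]
end err mm [ 0.00031809  0.03652264 -0.02993577]Traceback (most recent call last):
  File "<stdin>", line 6, in <module>
    return _quantile_unchecked(
        a, q, axis, out, overwrite_input, method, keepdims, weights)
    return _ureduce(a,
                    func=_quantile_ureduce_func,
    ...<5 lines>...
                    overwrite_input=overwrite_input,
                    method=method)
    r = func(a, **kwargs)
    result = _quantile(arr,
                       quantiles=q,
    ...<2 lines>...
                       out=out,
                       weights=wgt)
    slices_having_nans = np.isnan(arr[-1, ...])
                                  ~~~^^^^^^^^^
IndexError: index -1 is out of bounds for axis 0 with size 0
```

Call:
{"fn": "jog_arm", "kwargs": {"targets": [[7,7.2,0,0,0,0],[11,14.4,0,0,0,-0.2],[18,14.4,0,0,0,0],[18,0,0,0,0,0],[18,0,5,0,0,0],[0,0,25,0,0,0],[0,0,20,0,0,0],[0,0,10,0,0,0]]}}

```text
time: 8.5
position: [0.5207, 0.261, 0.1537]
tcp_rot: [[-0.297, 0.955, -0.002], [0.955, 0.297, -0.001], [-0.001, -0.002, -1.0]]
ft_force: [-0.0, -0.5, -2.3]
opening: 0.009
```

Call:
{"fn": "jog_arm", "kwargs": {"targets": [[0,0,0,0,0,0],[0,0,0,0,0,0]]}}

```text
time: 8.7
position: [0.5217, 0.2616, 0.1559]
tcp_rot: [[-0.297, 0.955, 0.001], [0.955, 0.297, 0.001], [0.0, 0.001, -1.0]]
ft_force: [0.1, -0.2, -1.2]
opening: 0.0086
```

```bash
python3 - <<'E'
from h import *
s=read_state()
print(s["position"],s["ft_force"],s["opening"],s["qvel"].round(3))
go([.5215,.2595,.147],17.2,1,2)
im,d=get_image("wrist");cv2.imwrite("pics/w8.png",im[:300])
im,d=get_image("scene");cv2.imwrite("pics/s8.png",cv2.resize(im[60:160,250:370],None,fx=5,fy=5,interpolation=cv2.INTER_CUBIC))
E
```

```text
[0.52174178 0.2615606  0.1559494 ] [ 0.13336087 -0.19814884 -1.19686737] 0.008569829390413033 [ 0.006 -0.015 -0.006 -0.007  0.001 -0.001  0.001]
max [1.9  0.85 8.95 0.06 0.03 0.07]
[[-1.9, -0.85, 8.95, 0.06, -0.03, 0.07]]
end err mm [ 0.00131825  0.0005313  -0.00231672]
```

View pics/w8.png

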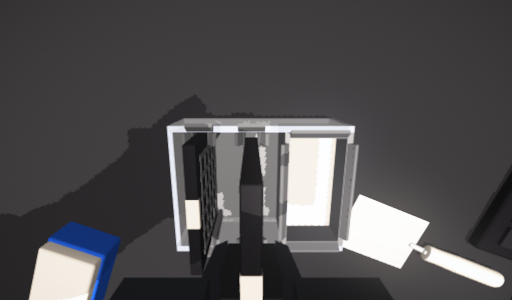

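View pics/s8.png

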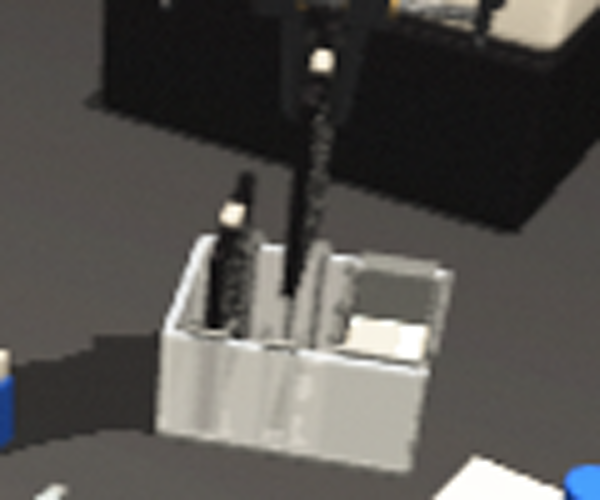

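Call:
{"fn": "jog_arm", "kwargs": {"targets": [[-1.9,-0.8,2,0,0,0],[0,0,0,0,0,0],[0,0,0,0,0,0],[0,0,0,0,0,0]]}}

```text
time: 9.2
position: [0.5211, 0.259, 0.1536]
tcp_rot: [[-0.297, 0.955, 0.0], [0.955, 0.297, 0.0], [0.0, 0.0, -1.0]]
ft_force: [0.6, -0.4, -2.3]
opening: 0.0088
```

```bash
python3 - <<'E'
from h import *
s=read_state()
print(s["position"],s["ft_force"],s["opening"],s["qvel"].round(3))
im,d=get_image("wrist")
s=read_state();print(s["position"])
X=cloud("wrist",d,s["tcp_rot"],s["position"]);np.savez("w9.npz",X=X,d=d,im=im,R=s["tcp_rot"],p=s["position"])
T=cloud("wrist",d,np.eye(3),np.zeros(3)).reshape(-1,3)*1000
Q=X.reshape(-1,3)
k=(Q[:,2]>.07)&(Q[:,2]<.078)&(abs(T[:,0])<75)&(abs(T[:,1])<100)
q=Q[k];print(cv2.minAreaRect(q[:,:2].astype(np.float32)),cv2.minAreaRect(T[k][:,:2].astype(np.float32)))
k=(Q[:,2]>.121)&(Q[:,2]<.131)&(T[:,1]<-25)
print(cv2.minAreaRect(T[k][:,:2].astype(np.float32)))
for z0 in (40,20,0,-20):
    k=(abs(T[:,2]-z0)<6)&(abs(T[:,0]-50)<3)&(abs(T[:,1])<8);print(z0,k.sum(),np.median(T[k],axis=0),T[k,1].min(),T[k,1].max())
E
```

```text
[0.52112912 0.25898378 0.15358246] [ 0.6435286  -0.35224126 -2.26209259] 0.008846958242395278 [-0.002  0.001 -0.001  0.002 -0.    -0.001 -0.001]
[0.52110865 0.25898896 0.15351469]
((0.5289391279220581, 0.2610720098018646), (0.15248516201972961, 0.11403732746839523), 17.255632400512695) ((-0.337127685546875, 8.079010009765625), (114.0372543334961, 152.48519897460938), 0.017255814746022224)
((-0.08911895751953125, -41.28546142578125), (100.29834747314453, 9.919140815734863), 0.4777742028236389)
40 30 [49.77286659 -1.10335453 40.50591804] -5.306376596535243 3.084507016201904
20 42 [49.69511904 -1.03903774 20.18987615] -4.898025076579728 3.483348956682955
0 56 [49.69524788 -0.68764033 -0.48892171] -5.141400104241165 3.583302708992467
-20 82 [ 49.63609999  -0.91254162 -20.37899177] -5.1760609251135365 3.6277342680903577
```

Call:
{"fn": "jog_arm", "kwargs": {"targets": [[0,1.2,3,0,0,0],[0,0,6,0,0,0],[0,0,6,0,0,0],[0,0,6,0,0,0],[0,0,4,0,0,0],[0,0,4,0,0,0],[0,0,0,0,0,0]]}}

```text
time: 9.95
position: [0.5218, 0.2591, 0.1238]
tcp_rot: [[-0.297, 0.955, -0.001], [0.955, 0.297, -0.001], [-0.0, -0.001, -1.0]]
ft_force: [0.5, -0.1, -0.9]
opening: 0.0089
```

Call:
{"fn": "jog_arm", "kwargs": {"targets": [[0,0,4,0,0,0],[0,0,4,0,0,0],[0,0,4,0,0,0],[0,0,0,0,0,0]]}}

```text
time: 10.35
position: [0.5218, 0.2589, 0.1118]
tcp_rot: [[-0.297, 0.955, -0.001], [0.955, 0.297, -0.001], [-0.001, -0.001, -1.0]]
ft_force: [-0.1, 0.4, -1.8]
opening: 0.0088
```

Call:
{"fn": "jog_arm", "kwargs": {"targets": [[0,0,6,0,0,0],[0,0,7,0,0,0],[0,0,7,0,0,0],[0,0,5,0,0,0],[0,0,0,0,0,0]]}}

```text
time: 10.85
position: [0.5216, 0.2589, 0.0864]
tcp_rot: [[-0.297, 0.955, -0.001], [0.955, 0.297, -0.001], [-0.001, -0.002, -1.0]]
ft_force: [0.5, -0.2, -0.8]
opening: 0.0086
```

Call:
{"fn": "jog_arm", "kwargs": {"targets": [[0,0,6,0,0,0],[0,0,6,0,0,0],[0,0,6,0,0,0],[0,0,4,0,0,0],[0,0,2,0,0,0],[0,0,0,0,0,0]]}}

```text
time: 11.45
position: [0.522, 0.2592, 0.0631]
tcp_rot: [[-0.297, 0.955, -0.0], [0.955, 0.297, -0.0], [-0.0, -0.001, -1.0]]
ft_force: [-0.7, -0.4, -1.0]
opening: 0.0088
```

```bash
python3 - <<'E'
from h import *
s=read_state()
print(s["position"],s["ft_force"],s["opening"],s["qvel"].round(3))
im,d=get_image("wrist");cv2.imwrite("pics/w10.png",im[:300])
im,d=get_image("scene");cv2.imwrite("pics/s10.png",cv2.resize(im[60:160,250:370],None,fx=5,fy=5,interpolation=cv2.INTER_CUBIC))
E
```

```text
[0.52201252 0.25923837 0.06306608] [-0.71460471 -0.39528886 -0.96499315] 0.008771862825110024 [ 0.003 -0.009 -0.007 -0.005 -0.002  0.005  0.002]
```

View pics/w10.png

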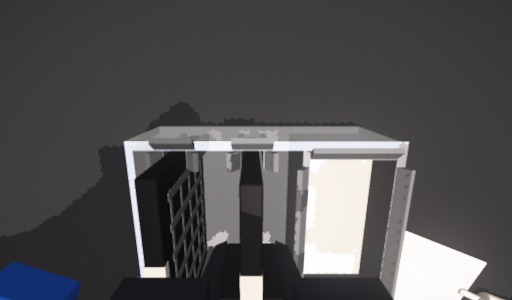

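View pics/s10.png

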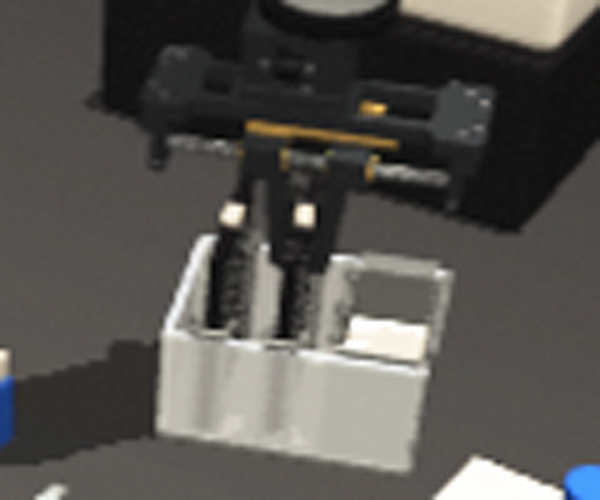

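Call:
{"fn": "jog_arm", "kwargs": {"targets": [[0,0,1.5,0,0,0],[0,0,1.5,0,0,0],[0,0,0,0,0,0]]}}

```text
time: 11.85
position: [0.5221, 0.2592, 0.0603]
tcp_rot: [[-0.297, 0.955, -0.0], [0.955, 0.297, -0.0], [-0.0, -0.0, -1.0]]
ft_force: [0.2, -0.1, -1.3]
opening: 0.009
```

Call:
{"fn": "jog_arm", "kwargs": {"targets": [[0,0,1,0,0,0],[0,0,0.5,0,0,0],[0,0,0,0,0,0]]}}

```text
time: 12.15
position: [0.5225, 0.2594, 0.0596]
tcp_rot: [[-0.297, 0.955, 0.001], [0.955, 0.297, 0.0], [-0.0, 0.001, -1.0]]
ft_force: [-1.1, -0.9, 4.3]
opening: 0.0089
```

Call:
{"fn": "jog_arm", "kwargs": {"targets": [[0,0,0,0,0,0],[0,0,0,0,0,0],[0,0,0,0,0,0],[0,0,0,0,0,0]], "fingers": -0.45}}

```text
time: 12.55
position: [0.5222, 0.2593, 0.0588]
tcp_rot: [[-0.297, 0.955, -0.0], [0.955, 0.297, -0.0], [-0.0, -0.0, -1.0]]
ft_force: [1.1, -1.0, -0.0]
opening: 0.0241
```

Call:
{"fn": "jog_arm", "kwargs": {"targets": [[0,0,-5,0,0,0],[0,0,-15,0,0,0],[0,0,-30,0,0,0],[0,0,-40,0,0,0],[0,0,-40,0,0,0],[0,0,-30,0,0,0],[0,0,0,0,0,0],[0,0,0,0,0,0]]}}

```text
time: 13.35
position: [0.5224, 0.2593, 0.2201]
tcp_rot: [[-0.297, 0.955, 0.002], [0.955, 0.297, 0.001], [0.0, 0.002, -1.0]]
ft_force: [-0.0, 0.2, 0.3]
opening: 0.0244
```

```bash
python3 - <<'E'
from h import *
s=read_state()
print(s["position"],s["ft_force"],s["opening"],s["qvel"].round(3),s["qpos"].round(2))
im,d=get_image("wrist");cv2.imwrite("pics/w11.png",im)
X=cloud("wrist",d,s["tcp_rot"],s["position"]).reshape(-1,3);np.savez("w11.npz",X=X,im=im)
for (x,y) in((.4816,.2468),(.5216,.2592)):
    k=(X[:,2]>.12)&(X[:,2]<.14)&(np.abs((X[:,0]-x)*.956+(X[:,1]-y)*.295)<.015)
    q=X[k];print(k.sum(),np.median(q[:,2]),cv2.minAreaRect(q[:,:2].astype(np.float32)))
k=(X[:,2]>.07)&(X[:,2]<.078)&(X[:,1]>.18)&(X[:,0]>.4)&(X[:,0]<.64)&(X[:,1]<.34)
print(cv2.minAreaRect(X[k][:,:2].astype(np.float32)))
go([.4631,-.3763,.30],44.4,18)
go([.4631,-.3763,.30],44.4-180,18)
E
```

```text
[0.52241945 0.25931651 0.22011193] [-0.04362458  0.20284111  0.25115783] 0.02437058448386085 [-0.004  0.036  0.017  0.032  0.005 -0.005 -0.002] [-0.21  0.66 -0.58  1.66  0.43  0.95 -0.64]
1157 0.12652929951312092 ((0.4815671443939209, 0.24711322784423828), (0.00957784429192543, 0.09926050156354904), 17.005308151245117)
1130 0.12960496241989147 ((0.5212880969047546, 0.2590506970882416), (0.009083649143576622, 0.09998257458209991), 17.511199951171875)
((0.5288500189781189, 0.26138076186180115), (0.15236958861351013, 0.11286481469869614), 17.34280014038086)
max [3.27e+01 2.63e+01 4.50e+00 1.00e-02 1.00e-02 1.51e+00]
[[-32.7, -13.6, -4.5, -0.0, 0.0, -1.51], [-32.4, -14.5, -4.5, -0.0, 0.0, -1.51], [-32.0, -15.3, -4.5, -0.0, 0.0, -1.51], [-31.5, -16.1, -4.5, -0.0, 0.0, -1.51], [-31.1, -17.0, -4.5, -0.0, 0.0, -1.51], [-30.7, -17.8, -4.5, -0.0, 0.0, -1.51], [-30.2, -18.6, -4.5, -0.0, 0.0, -1.51], [-29.7, -19.4, -4.5, -0.0, 0.0, -1.5], [-29.1, -20.1, -4.5, -0.0, 0.0, -1.51], [-28.6, -20.9, -4.5, -0.0, 0.0, -1.5], [-28.1, -21.6, -4.4, -0.01, 0.0, -1.51], [-27.5, -22.4, -4.5, -0.0, 0.0, -1.5], 
[... 372 characters left out ...]
 -13.6, -4.5, 0.0, 0.0, 8.49], [-34.4, -8.6, -4.5, 0.0, 0.0, 8.49], [-35.3, -3.4, -4.5, 0.0, 0.0, 8.49], [-35.4, 1.8, -4.5, 0.0, 0.0, 8.49], [-34.7, 7.0, -4.5, 0.0, 0.0, 8.49], [-33.3, 12.1, -4.5, 0.0, 0.0, 8.49], [-31.2, 16.8, -4.5, 0.0, 0.0, 8.49], [-28.4, 21.3, -4.5, 0.0, 0.0, 8.5], [-24.9, 25.2, -4.5, 0.01, 0.0, 8.49], [-20.9, 28.6, -4.5, 0.0, 0.0, 8.5], [-16.4, 31.4, -4.5, 0.01, 0.0, 8.49], [-11.6, 33.5, -4.5, 0.01, 0.0, 8.5], [-6.6, 34.8, -4.5, 0.0, 0.0, 8.49], [-1.3, 35.4, -4.4, 0.01, 0.0, 8.5], [3.9, 35.2, -4.5, 0.01, 0.0, 8.49], [9.0, 34.3, -4.5, 0.0, 0.01, 8.5], [14.0, 32.5, -4.4, 0.01, 0.0, 8.49], [18.7, 30.1, -4.5, 0.0, 0.01, 8.5]]
end err mm [ 0.01224767 -0.01130927  0.03824239]
```

View pics/w11.png

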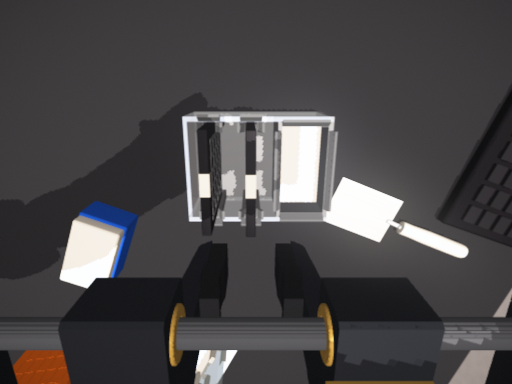

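Call:
{"fn": "jog_arm", "kwargs": {"targets": [[-32,-14,-5,0,0,-1.5],[-32,-15,-5,0,0,-1.5],[-32,-15,-5,0,0,-1.5],[-32,-16,-5,0,0,-1.5],[-31,-17,-5,0,0,-1.5],[-31,-18,-5,0,0,-1.5],[-30,-19,-5,0,0,-1.5],[-30,-19,-5,0,0,-1.5]], "fingers": 0.5}}

```text
time: 14.2
position: [0.4937, -0.0246, 0.2578]
tcp_rot: [[-0.49, 0.872, -0.003], [0.872, 0.49, -0.0], [0.001, -0.003, -1.0]]
ft_force: [1.4, 0.7, 0.3]
opening: 0.0662
```

Call:
{"fn": "jog_arm", "kwargs": {"targets": [[-29,-20,-5,0,0,-1.5],[-29,-21,-5,0,0,-1.5],[-28,-22,-5,0,0,-1.5],[-27,-22,-5,0,0,-1.5],[-27,-23,-5,0,0,-1.5],[-26,-24,-5,0,0,-1.5],[-10,-10,0,0,0,-1.5],[0,0,0,0,0,-1.5]]}}

```text
time: 15.0
position: [0.4716, -0.2511, 0.2872]
tcp_rot: [[-0.657, 0.754, -0.003], [0.754, 0.657, 0.0], [0.003, -0.002, -1.0]]
ft_force: [-0.5, 0.2, 0.3]
opening: 0.0662
```

Call:
{"fn": "jog_arm", "kwargs": {"targets": [[0,0,0,0,0,-1.5],[0,0,0,0,0,-1.5],[0,0,0,0,0,0]]}}

```text
time: 15.3
position: [0.4735, -0.2468, 0.2888]
tcp_rot: [[-0.701, 0.714, -0.0], [0.714, 0.701, 0.001], [0.001, 0.0, -1.0]]
ft_force: [0.3, 0.3, -0.8]
opening: 0.0659
```

```bash
python3 - <<'E'
from h import *
s=read_state()
print(s["position"],s["opening"],s["qvel"].round(3),s["qpos"].round(2))
im,d=get_image("wrist");cv2.imwrite("pics/w12.png",im)
X=cloud("wrist",d,s["tcp_rot"],s["position"]).reshape(-1,3)
k=(X[:,2]>.08)&(X[:,2]<.1)&(im.reshape(-1,3).min(1)>110)&(np.hypot(X[:,0]-.463,X[:,1]+.376)<.08)
q=X[k];print(k.sum(),np.median(q[:,2]),cv2.minAreaRect(q[:,:2].astype(np.float32)))
k=(X[:,2]>.084)&(X[:,2]<.1)&(np.hypot(X[:,0]-.463,X[:,1]+.376)<.06)
q=X[k];print(k.sum(),np.median(q[:,2]),cv2.minAreaRect(q[:,:2].astype(np.float32)))
E
```

```text
[ 0.4734718  -0.24680476  0.28880785] 0.06594884616731986 [-0.001 -0.003  0.012 -0.005 -0.002 -0.001 -0.021] [ 0.88  0.56 -0.8   1.7   0.44  1.08  0.71]
1945 0.09032828463063267 ((0.4616376459598541, -0.3756386339664459), (0.04453615844249725, 0.08927779644727707), 44.02211380004883)
1895 0.09037574067574647 ((0.4616040289402008, -0.3757183849811554), (0.04442240670323372, 0.08931166678667068), 44.22934341430664)
```

View pics/w12.png

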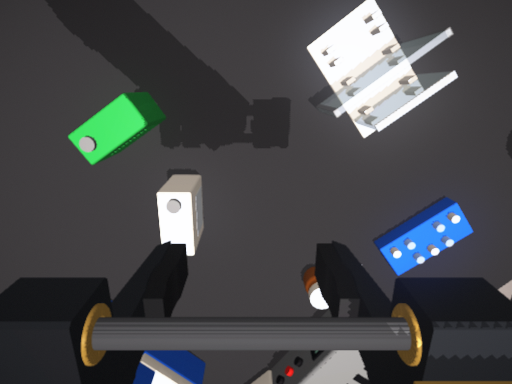

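```bash
python3 - <<'E'
from h import *
go([.4616,-.3757,.15],44.2,6)
E
```

```text
max [1.40e+01 1.64e+01 2.32e+01 1.00e-02 1.00e-02 4.00e-02]
[[-13.9, -16.4, 23.1, 0.0, -0.0, 0.04], [-14.0, -16.4, 23.1, 0.0, -0.0, 0.03], [-14.0, -16.4, 23.2, 0.0, -0.01, 0.04], [-14.0, -16.4, 23.2, 0.0, -0.0, 0.03], [-13.9, -16.4, 23.1, 0.01, -0.01, 0.04], [-14.0, -16.4, 23.2, 0.0, -0.0, 0.03]]
end err mm [ 0.03346919 -0.001675   -0.04276278]
```

Call:
{"fn": "jog_arm", "kwargs": {"targets": [[-14,-16.4,23,0,0,0.2],[-14,-16.4,23,0,0,0],[-14,-16.4,23,0,0,0],[-14,-16.4,23,0,0,0],[-14,-16.4,23,0,0,0],[-14,-16.4,23,0,0,0],[0,0,0,0,0,0],[0,0,0,0,0,0]]}}

```text
time: 16.15
position: [0.4616, -0.376, 0.1511]
tcp_rot: [[-0.696, 0.718, 0.0], [0.718, 0.696, 0.001], [0.001, 0.001, -1.0]]
ft_force: [-0.1, -0.1, -0.2]
opening: 0.066
```

```bash
python3 - <<'E'
from h import *
s=read_state()
print(s["position"],s["opening"],s["qvel"].round(3),s["qpos"].round(2))
im,d=get_image("wrist");cv2.imwrite("pics/w13.png",im)
go([.4616,-.3757,.02],44.2,6)
E
```

```text
[ 0.46156171 -0.37599382  0.15112528] 0.0660177480324874 [-0.014 -0.031 -0.039 -0.002 -0.004 -0.003 -0.   ] [ 0.99  0.79 -0.69  1.69  0.62  0.89  0.81]
max [1.0e-01 2.0e-01 2.2e+01 2.0e-02 1.0e-02 1.0e-02]
[[0.1, -0.2, 22.0, 0.02, 0.01, -0.0], [0.1, -0.1, 22.0, 0.02, 0.01, -0.0], [0.1, -0.2, 22.0, 0.02, 0.01, -0.0], [0.1, -0.1, 22.0, 0.01, 0.01, -0.01], [0.0, -0.1, 22.0, 0.02, 0.0, -0.0], [0.1, -0.2, 22.0, 0.01, 0.01, -0.01]]
end err mm [-0.03368113  0.00522028  0.00944004]
```

View pics/w13.png

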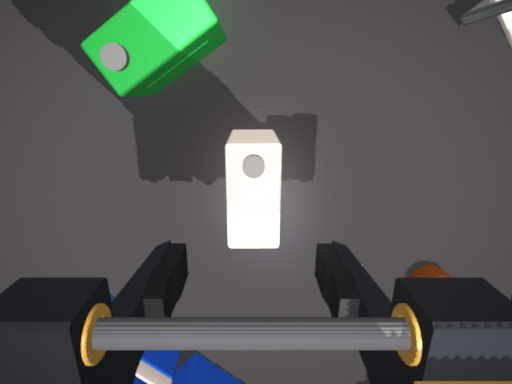

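Call:
{"fn": "jog_arm", "kwargs": {"targets": [[0,0,30,0,0,0],[0,0,30,0,0,0],[0,0,30,0,0,0],[0,0,20,0,0,0],[0,0,0,0,0,0]]}}

```text
time: 16.7
position: [0.461, -0.3749, 0.0402]
tcp_rot: [[-0.697, 0.717, -0.002], [0.717, 0.697, 0.002], [0.003, 0.0, -1.0]]
ft_force: [0.4, -0.1, 0.2]
opening: 0.0664
```

Call:
{"fn": "jog_arm", "kwargs": {"targets": [[0,0,12,0,0,0],[0,0,8,0,0,0],[0,0,0,0,0,0],[0,0,0,0,0,0]]}}

```text
time: 17.1
position: [0.4614, -0.3773, 0.0214]
tcp_rot: [[-0.696, 0.718, 0.001], [0.718, 0.696, -0.0], [-0.001, 0.0, -1.0]]
ft_force: [0.0, 0.1, 0.3]
opening: 0.0662
```

Call:
{"fn": "jog_arm", "kwargs": {"targets": [[0,0,0,0,0,0],[0,0,0,0,0,0],[0,0,0,0,0,0],[0,0,0,0,0,0],[0,0,0,0,0,0]], "fingers": -1}}

```text
time: 17.6
position: [0.4618, -0.377, 0.0213]
tcp_rot: [[-0.696, 0.718, 0.001], [0.718, 0.696, -0.0], [-0.001, 0.001, -1.0]]
ft_force: [1.3, 1.0, 2.8]
opening: 0.0438
```

Call:
{"fn": "jog_arm", "kwargs": {"targets": [[0,0,-3,0,0,0],[0,0,-8,0,0,0],[0,0,-15,0,0,0],[0,0,-25,0,0,0],[0,0,-30,0,0,0],[0,0,-40,0,0,0],[0,0,-40,0,0,0],[0,0,-30,0,0,0]]}}

```text
time: 18.4
position: [0.4615, -0.3771, 0.2156]
tcp_rot: [[-0.696, 0.718, 0.002], [0.718, 0.696, -0.001], [-0.003, 0.001, -1.0]]
ft_force: [1.6, -0.4, -2.7]
opening: 0.0436
```

```bash
python3 - <<'E'
from h import *
s=read_state()
print(s["position"],s["opening"],s["ft_force"],s["qpos"].round(2))
im,d=get_image("wrist");cv2.imwrite("pics/w14.png",im)
T=cloud("wrist",d,np.eye(3),np.zeros(3))*1000
for v in range(140,260,8): print(v,[(u,*T[v,u].round(1).tolist()) for u in (225,252,275)])
go([.520,.190,.235],17.2,20)
E
```

```text
[ 0.46154054 -0.37711776  0.21562661] 0.04363152797139943 [ 1.56761513 -0.42062857 -2.68863835] [ 1.02  0.72 -0.74  1.63  0.55  1.02  0.87]
140 [(225, 21.6, -32.8, 217.1), (252, 21.9, 0.8, 215.1), (275, 21.7, 29.4, 216.4)]
148 [(225, 11.8, -32.9, 215.5), (252, 12.0, 0.8, 214.8), (275, 11.8, 29.6, 215.9)]
156 [(225, 44.6, -16.0, 5.8), (252, 44.5, 0.1, 5.9), (275, 44.9, 13.8, 4.3)]
164 [(225, 44.7, -14.4, -15.9), (252, 44.7, 0.1, -15.8), (275, 44.5, 12.4, -14.9)]
172 [(225, 44.5, -13.1, -32.5), (252, 44.4, 0.0, -32.2), (275, 44.2, 11.3, -31.4)]
180 [(225, 44.7, -12.0, -47.4), (252, 44.8, -0.0, -47.8), (275, 44.5, 10.2, -46.8)]
188 [(225, 44.5, -11.1, -58.6), (252, 44.6, -0.1, -59.0), (275, 44.2, 9.4, -57.8)]
196 [(225, 44.0, -10.4, -67.4), (252, 44.1, -0.1, -67.7), (275, 43.8, 8.7, -66.9)]
204 [(225, 41.7, -10.3, -70.0), (252, 41.6, -0.1, -69.8), (275, 41.8, 8.6, -70.3)]
212 [(225, 83.3, -0.5, -184.0), (252, 38.3, -0.1, -69.6), (275, 38.6, 8.6, -70.3)]
220 [(225, 35.1, -10.5, -69.9), (252, 36.0, -0.1, -72.0), (275, 34.5, 8.9, -68.4)]
228 [(225, 31.7, -10.6, -69.7), (252, 34.5, -0.1, -7
[... 449 characters left out ...]
.34], [19.9, 20.4, -0.8, 0.01, 0.03, 1.34], [20.4, 19.9, -0.8, 0.01, 0.02, 1.34], [20.9, 19.5, -0.8, 0.02, 0.03, 1.35], [21.3, 19.0, -0.8, 0.01, 0.02, 1.34], [21.8, 18.5, -0.8, 0.02, 0.03, 1.35], [22.2, 17.9, -0.8, 0.01, 0.02, 1.34], [22.6, 17.4, -0.8, 0.02, 0.03, 1.35], [23.0, 16.9, -0.8, 0.01, 0.02, 1.34], [23.4, 16.3, -0.8, 0.02, 0.03, 1.35], [23.8, 15.8, -0.8, 0.01, 0.02, 1.34], [24.1, 15.2, -0.8, 0.02, 0.03, 1.35], [24.5, 14.7, -0.8, 0.01, 0.02, 1.34], [24.8, 14.1, -0.8, 0.02, 0.03, 1.35], [25.1, 13.5, -0.8, 0.01, 0.02, 1.34], [25.5, 12.9, -0.8, 0.02, 0.03, 1.35], [25.7, 12.2, -0.8, 0.01, 0.02, 1.34], [26.0, 11.7, -0.8, 0.02, 0.03, 1.35]]
end err mm [ 0.02737417 -0.03442095  0.00296015]
```

View pics/w14.png

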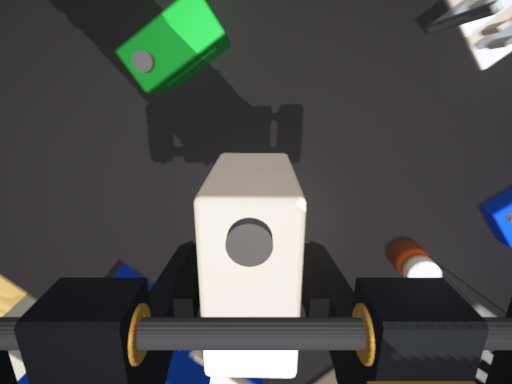

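```bash
python3 - <<'E'
from h import *
go([.599,.194,.235],17.2,16,0)
E
```

```text
max [3.10e+01 3.10e+01 1.00e+00 2.00e-02 4.00e-02 1.68e+00]
[[20.0, 31.0, -1.0, 0.02, 0.03, 1.68], [21.0, 30.0, -1.0, 0.02, 0.03, 1.68], [22.0, 30.0, -1.0, 0.02, 0.03, 1.68], [22.0, 29.0, -1.0, 0.02, 0.03, 1.68], [23.0, 28.0, -1.0, 0.02, 0.03, 1.68], [24.0, 28.0, -1.0, 0.02, 0.03, 1.68], [25.0, 27.0, -1.0, 0.02, 0.03, 1.68], [26.0, 26.0, -1.0, 0.02, 0.04, 1.68], [26.0, 26.0, -1.0, 0.02, 0.03, 1.68], [27.0, 25.0, -1.0, 0.02, 0.04, 1.68], [28.0, 24.0, -1.0, 0.01, 0.03, 1.68], [29.0, 23.0, -1.0, 0.02, 0.04, 1.68], [29.0, 22.0, -1.0, 0.01, 0.03, 1.68], [30.0, 21.0, -1.0, 0.02, 0.04, 1.68], [31.0, 20.0, -1.0, 0.01, 0.03, 1.68], [31.0, 20.0, -1.0, 0.02, 0.04, 1.68]]
end err mm [-0.10788268  0.36411432 -0.21986615]
```

Call:
{"fn": "jog_arm", "kwargs": {"targets": [[20,31,-2,0,0,1.7],[21,30,-2,0,0,1.7],[22,30,-2,0,0,1.7],[22,29,-2,0,0,1.7],[23,28,-2,0,0,1.7],[24,28,-2,0,0,1.7],[25,27,-2,0,0,1.7],[26,26,-2,0,0,1.7]]}}

```text
time: 19.25
position: [0.5282, -0.0897, 0.2288]
tcp_rot: [[-0.506, 0.862, 0.0], [0.862, 0.506, -0.0], [-0.0, 0.0, -1.0]]
ft_force: [0.3, -0.3, -2.2]
opening: 0.0437
```

Call:
{"fn": "jog_arm", "kwargs": {"targets": [[26,26,-1,0,0,1.7],[27,25,-1,0,0,1.7],[28,24,0,0,0,1.7],[29,23,0,0,0,1.7],[29,22,0,0,0,1.7],[30,21,0,0,0,1.7],[20,20,0,0,0,1.7],[10,10,0,0,0,1.6]]}}

```text
time: 20.05
position: [0.598, 0.1655, 0.2308]
tcp_rot: [[-0.295, 0.955, 0.0], [0.955, 0.295, 0.003], [0.003, 0.001, -1.0]]
ft_force: [-0.5, -0.7, -1.6]
opening: 0.0441
```

Call:
{"fn": "jog_arm", "kwargs": {"targets": [[0,0,0,0,0,0],[0,0,0,0,0,0]]}}

```text
time: 20.25
position: [0.5978, 0.1605, 0.2301]
tcp_rot: [[-0.293, 0.956, -0.001], [0.956, 0.293, -0.001], [-0.001, -0.001, -1.0]]
ft_force: [-0.4, -1.1, -2.8]
opening: 0.0441
```

```bash
python3 - <<'E'
from h import *
s=read_state()
print(s["position"],s["opening"],s["ft_force"],s["qpos"].round(2))
im,d=get_image("wrist");cv2.imwrite("pics/w15.png",im)
go([.5743,.2754,.235],17.2,6)
E
```

```text
[0.59776997 0.16051256 0.23006573] 0.044062589994929506 [-0.4073541  -1.09910577 -2.76695881] [-0.03  0.69 -0.57  1.54  0.41  1.03 -0.41]
max [1.96e+01 1.90e+00 9.00e-01 1.00e-02 2.00e-02 5.00e-02]
[[19.6, 1.9, -0.9, -0.01, 0.01, -0.04], [19.6, 1.9, -0.9, -0.01, 0.01, -0.04], [19.6, 1.9, -0.8, -0.01, 0.02, -0.04], [19.6, 1.9, -0.8, -0.01, 0.01, -0.04], [19.6, 1.9, -0.9, -0.01, 0.02, -0.04], [19.5, 1.9, -0.8, -0.01, 0.01, -0.05]]
end err mm [-0.00399478 -0.02036288 -0.01935289]
```

View pics/w15.png

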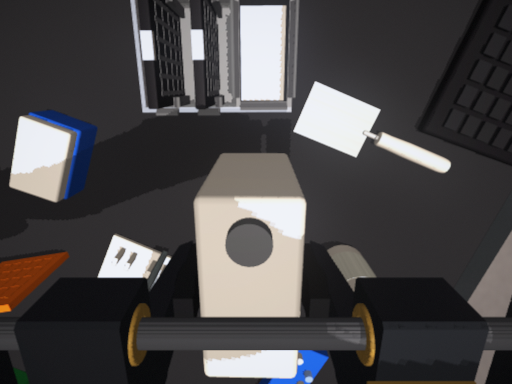

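Call:
{"fn": "jog_arm", "kwargs": {"targets": [[20,2,0,0,0,-0.3],[20,2,0,0,0,0],[20,2,0,0,0,0],[20,2,0,0,0,0],[20,2,0,0,0,0],[18,1.5,15,0,0,0],[0,0,25,0,0,0],[0,0,25,0,0,0]]}}

```text
time: 21.1
position: [0.5745, 0.2765, 0.1648]
tcp_rot: [[-0.297, 0.955, 0.001], [0.955, 0.297, -0.0], [-0.001, 0.001, -1.0]]
ft_force: [0.2, -0.2, -2.4]
opening: 0.0441
```

Call:
{"fn": "jog_arm", "kwargs": {"targets": [[0,0,0,0,0,0],[0,0,0,0,0,0],[0,0,0,0,0,0],[0,0,0,0,0,0]]}}

```text
time: 21.5
position: [0.5753, 0.2778, 0.1665]
tcp_rot: [[-0.296, 0.955, 0.002], [0.955, 0.296, 0.001], [0.001, 0.003, -1.0]]
ft_force: [-0.1, 0.5, -2.2]
opening: 0.0441
```

```bash
cat > m.py <<'E'
from h import *
import sys
s=read_state()
print(s["position"],s["opening"],s["ft_force"],s["qvel"].round(3))
im,d=get_image("wrist");cv2.imwrite("pics/%s.png"%sys.argv[1],im)
X=cloud("wrist",d,s["tcp_rot"],s["position"]).reshape(-1,3)
T=cloud("wrist",d,np.eye(3),np.zeros(3)).reshape(-1,3)*1000
k=(X[:,2]>.0725)&(X[:,2]<.078)&(X[:,1]>.18)&(X[:,0]>.4)&(X[:,0]<.64)&(X[:,1]<.34)
print("tank",cv2.minAreaRect(X[k][:,:2].astype(np.float32)),cv2.minAreaRect(T[k][:,:2].astype(np.float32)),T[k][:,:2].min(0),T[k][:,:2].max(0))
for (x,y) in((.4816,.2468),(.5216,.2592)):
    k=(X[:,2]>.12)&(X[:,2]<.14)&(np.abs((X[:,0]-x)*.956+(X[:,1]-y)*.295)<.015)&(abs(X[:,1]-.25)<.08)
    if k.sum()>9: print(k.sum(),np.median(X[k,2]),cv2.minAreaRect(X[k][:,:2].astype(np.float32)),cv2.minAreaRect(T[k][:,:2].astype(np.float32)))
for z0 in(0,-20,-40):
    k=(abs(T[:,2]-z0)<8)&(abs(T[:,0]-44.5)<3)&(abs(T[:,1])<26)
    if k.any(): print(z0,k.sum(),np.median(T[k],axis=0),T[k,1].min(),T[k,1].max())
E
python3 m.py w16; python3 -c "
from h import *
go([.5742,.2758,.165],17.2,1,2)"
```

```text
[0.57531004 0.27778878 0.16651382] 0.0441283058852618 [-0.13906866  0.49048069 -2.2343688 ] [-0.005  0.004  0.     0.005  0.    -0.002 -0.003]
tank ((0.5289342403411865, 0.26153871417045593), (0.15208357572555542, 0.11318707466125488), 17.313907623291016) ((-1.8335685729980469, -49.350799560546875), (152.0808868408203, 113.186279296875), 89.9267578125) [ -58.46674378 -125.44897271] [54.82323841 26.62037874]
1945 0.12643168714872816 ((0.48185959458351135, 0.24696886539459229), (0.010356895625591278, 0.09982758015394211), 17.122943878173828) ((-1.76397705078125, -98.49585723876953), (99.82662200927734, 10.35211181640625), 0.11024894565343857)
1618 0.12944398419814793 ((0.5196036696434021, 0.2655470669269562), (0.009813223034143448, 0.08647660911083221), 16.805721282958984) ((4.7947998046875, -56.93384552001953), (86.47470092773438, 9.80895709991455), 0.42391297221183777)
0 412 [44.30458111  0.17518694 -0.33093647] -20.720625166826697 21.29745978924326
-20 571 [ 44.2683217   -0.39666732 -20.22878765] -21.41244522573508 20.790843674858074
-40 833 [ 44.21725685  -0.39402667 -40.70285201] -21.944829811241434 20.463276203139383
max [1.61 1.47 1.27 0.13 0.03 0.05]
[[-1.61, -1.47, 1.27, 0.13, -0.03, 0.05]]
end err mm [ 0.003254    0.004711   -0.00385119]
```

View pics/w16.png

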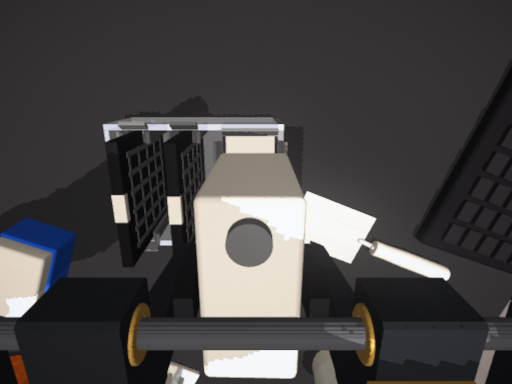

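Call:
{"fn": "jog_arm", "kwargs": {"targets": [[-1.4,-1.4,5,0,0,0],[0,0,15,0,0,0],[0,0,15,0,0,0],[0,0,8,0,0,0],[0,0,0,0,0,0],[0,0,0,0,0,0],[0,0,0,0,0,0]]}}

```text
time: 22.25
position: [0.5738, 0.2762, 0.1223]
tcp_rot: [[-0.297, 0.955, 0.001], [0.955, 0.297, 0.001], [0.0, 0.001, -1.0]]
ft_force: [-0.3, 0.5, -2.6]
opening: 0.044
```

```bash
python3 m.py w17;  python3 -c "
from h import *
go([.5742,.2758,.12],17.2,1,2)"
```

```text
[0.57382662 0.27623532 0.12232168] 0.044001653050395474 [-0.26923776  0.47283795 -2.63774388] [ 0.002 -0.006 -0.001 -0.     0.001 -0.001  0.002]
tank ((0.52884441614151, 0.26135343313217163), (0.15272602438926697, 0.11329728364944458), 17.303598403930664) ((-0.8675346374511719, -47.41778564453125), (152.72952270507812, 113.29674530029297), 89.97545623779297) [ -57.5288817  -123.80625836] [55.80556718 28.92881416]
2519 0.126393154831603 ((0.47956568002700806, 0.2546529769897461), (0.010734968818724155, 0.0839129313826561), 17.104537963867188) ((7.3904571533203125, -96.41260528564453), (83.9149169921875, 10.736841201782227), 0.17109163105487823)
2212 0.12948038496940645 ((0.5184018015861511, 0.2690739035606384), (0.010074123740196228, 0.07907433807849884), 17.564523696899414) ((9.626956939697266, -55.04545974731445), (10.070781707763672, 79.07447052001953), 89.71333312988281)
0 401 [44.31510882  0.18833151 -0.41073134] -21.130352244731718 21.181845918886136
-20 567 [ 44.26150148  -0.39728087 -20.28136114] -21.30636247697332 20.95010227460534
-40 811 [ 44.20836269  -0.39518936 -40.41549462] -21.693208009890316 20.52804551312286
max [0.48 0.2  2.46 0.07 0.02 0.08]
[[-0.48, 0.2, 2.46, 0.07, -0.02, 0.08]]
end err mm [-0.00224097 -0.00261682 -0.00469505]
```

View pics/w17.png

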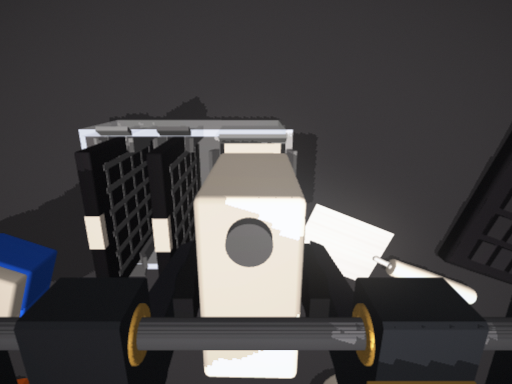

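Call:
{"fn": "jog_arm", "kwargs": {"targets": [[-0.3,0.3,5,0,0,0],[0,0,5,0,0,0],[0,0,5,0,0,0],[0,0,4,0,0,0],[0,0,3,0,0,0],[0,0,0,0,0,0]]}}

```text
time: 22.9
position: [0.5735, 0.2754, 0.0993]
tcp_rot: [[-0.297, 0.955, -0.001], [0.955, 0.297, -0.001], [-0.0, -0.001, -1.0]]
ft_force: [-0.2, 0.4, -2.4]
opening: 0.0441
```

Call:
{"fn": "jog_arm", "kwargs": {"targets": [[0,0,3,0,0,0],[0,0,3,0,0,0],[0,0,3,0,0,0],[0,0,0,0,0,0]]}}

```text
time: 23.3
position: [0.5736, 0.2753, 0.0904]
tcp_rot: [[-0.297, 0.955, -0.001], [0.955, 0.297, -0.001], [-0.0, -0.001, -1.0]]
ft_force: [-0.6, -1.0, -2.8]
opening: 0.044
```

Call:
{"fn": "jog_arm", "kwargs": {"targets": [[0,0,4,0,0,0],[0,0,4,0,0,0],[0,0,4,0,0,0],[0,0,0,0,0,0]]}}

```text
time: 23.7
position: [0.5734, 0.2752, 0.0781]
tcp_rot: [[-0.297, 0.955, -0.001], [0.955, 0.297, -0.001], [-0.001, -0.001, -1.0]]
ft_force: [0.7, -0.5, -3.0]
opening: 0.0437
```

Call:
{"fn": "jog_arm", "kwargs": {"targets": [[0,0,4,0,0,0],[0,0,4,0,0,0],[0,0,4,0,0,0],[0,0,2,0,0,0],[0,0,0,0,0,0]]}}

```text
time: 24.2
position: [0.5736, 0.2754, 0.0645]
tcp_rot: [[-0.297, 0.955, -0.001], [0.955, 0.297, -0.0], [-0.0, -0.001, -1.0]]
ft_force: [0.8, 0.1, -2.9]
opening: 0.0437
```

Call:
{"fn": "jog_arm", "kwargs": {"targets": [[0,0,1.5,0,0,0],[0,0,1,0,0,0],[0,0,0,0,0,0],[0,0,0,0,0,0]]}}

```text
time: 24.6
position: [0.5739, 0.2756, 0.0625]
tcp_rot: [[-0.297, 0.955, 0.0], [0.955, 0.297, 0.0], [-0.0, 0.0, -1.0]]
ft_force: [-0.1, -0.1, -2.0]
opening: 0.044
```

Call:
{"fn": "jog_arm", "kwargs": {"targets": [[0,0,1,0,0,0],[0,0,0,0,0,0],[0,0,0,0,0,0]]}}

```text
time: 24.9
position: [0.5739, 0.2756, 0.0614]
tcp_rot: [[-0.297, 0.955, 0.0], [0.955, 0.297, -0.0], [-0.0, 0.0, -1.0]]
ft_force: [0.2, 0.3, -3.1]
opening: 0.0439
```

Call:
{"fn": "jog_arm", "kwargs": {"targets": [[0,0,0.8,0,0,0],[0,0,0,0,0,0]]}}

```text
time: 25.1
position: [0.5739, 0.2757, 0.0613]
tcp_rot: [[-0.297, 0.955, 0.0], [0.955, 0.297, -0.0], [-0.0, 0.0, -1.0]]
ft_force: [-1.3, -0.7, 4.5]
opening: 0.0439
```

Call:
{"fn": "jog_arm", "kwargs": {"targets": [[0,0,0,0,0,0],[0,0,0,0,0,0],[0,0,0,0,0,0],[0,0,0,0,0,0]], "fingers": 0.2}}

```text
time: 25.5
position: [0.5739, 0.2756, 0.0605]
tcp_rot: [[-0.297, 0.955, 0.0], [0.955, 0.297, 0.0], [0.0, 0.0, -1.0]]
ft_force: [-0.7, 0.9, 0.3]
opening: 0.0532
```

Call:
{"fn": "jog_arm", "kwargs": {"targets": [[0,0,-4,0,0,0],[0,0,-12,0,0,0],[0,0,-25,0,0,0],[0,0,-40,0,0,0],[0,0,-40,0,0,0],[0,0,-40,0,0,0],[0,0,-10,0,0,0],[0,0,0,0,0,0]]}}

```text
time: 26.3
position: [0.5749, 0.2765, 0.2344]
tcp_rot: [[-0.297, 0.955, 0.004], [0.955, 0.297, 0.002], [0.001, 0.005, -1.0]]
ft_force: [0.2, -0.5, 0.4]
opening: 0.0527
```

Call:
{"fn": "jog_arm", "kwargs": {"targets": [[-20,0,0,0,0,0],[-30,0,0,0,0,0],[-20,0,0,0,0,0],[0,0,0,0,0,0],[0,0,0,0,0,0]]}}

```text
time: 26.8
position: [0.5937, 0.2091, 0.2304]
tcp_rot: [[-0.297, 0.955, -0.002], [0.955, 0.297, 0.0], [0.001, -0.002, -1.0]]
ft_force: [-0.4, 0.3, 0.5]
opening: 0.0528
```

```bash
python3 m.py w18;  python3 - <<'E'
from h import *
s=read_state();im,d=get_image("wrist")
X=cloud("wrist",d,s["tcp_rot"],s["position"]).reshape(-1,3)
k=(X[:,2]>.126)&(X[:,2]<.14)&(np.hypot(X[:,0]-.5743,X[:,1]-.2754)<.052)&(((X[:,0]-.5743)*.9555+(X[:,1]-.2754)*.295)>-.026)
q=X[k];print("block",k.sum(),np.median(q[:,2]),cv2.minAreaRect(q[:,:2].astype(np.float32)))
A=np.c_[q,np.ones(len(q))];k2=abs(q[:,2]-np.median(q[:,2]))<.003;c=np.linalg.lstsq(np.c_[q[k2,:2]-q[:,:2].mean(0),np.ones(k2.sum())],q[k2,2],rcond=None)[0];print("tilt plane",c)
im,d=get_image("scene");cv2.imwrite("pics/s18.png",im)
E
```

```text
[0.59365113 0.2090951  0.23043732] 0.052831462670821484 [-0.35772065  0.31702294  0.54442123] [-0.027 -0.007 -0.028 -0.009 -0.004 -0.002  0.001]
tank ((0.5285077691078186, 0.2612229585647583), (0.15207205712795258, 0.11329644173383713), 17.298599243164062) ((69.00469970703125, -46.36756134033203), (152.07008361816406, 113.2966537475586), 89.98001861572266) [  12.36903516 -122.41454289] [125.66904495  29.65238961]
1499 0.1265113790405747 ((0.4817172884941101, 0.24668312072753906), (0.010053716599941254, 0.09969177842140198), 17.40818977355957) ((69.05628967285156, -95.48147583007812), (10.05467414855957, 99.68951416015625), 89.87078857421875)
1486 0.1295590101090474 ((0.5214569568634033, 0.2589932978153229), (0.009676308371126652, 0.09980180114507675), 17.323162078857422) ((69.01127624511719, -53.88056182861328), (9.679555892944336, 99.80140686035156), 89.95584106445312)
block 5530 0.1305810823252466 ((0.5747106075286865, 0.275289386510849), (0.04407181590795517, 0.08997377008199692), 17.364912033081055)
tilt plane [-0.00041642 -0.0003391   0.13048167]
```

View pics/w18.png

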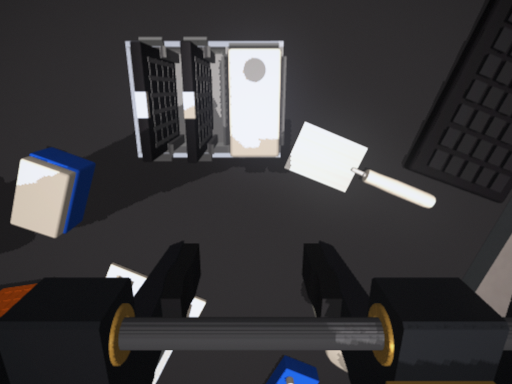

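View pics/s18.png

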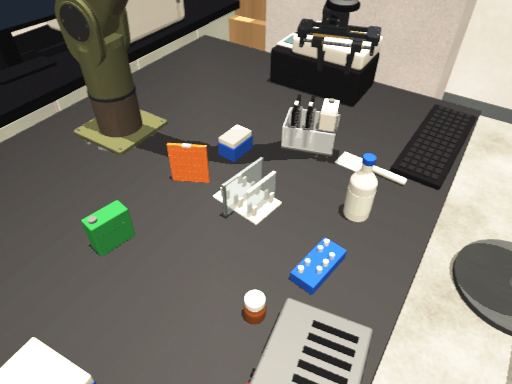

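```bash
python3 -c "
from station import *
print(close_job(),read_state()['time'])"
```

```text
the job is handed in; nothing more can be done
the job is handed in; nothing more can be done
```

The cassette is down in the free guides and the cooling block is flat in its pocket. Both are let go, and I handed the job in after about 27 s.

**Last wrist-camera checks:**

| Item | Top height | Horizontal | Angle |
|---|---|---|---|
| Cassette | 129.6 mm (on its strip: 129) | within about 1 mm of the slot's centre line | within 0.1° of the tank |
| Cooling block | 130.6 mm (seated: 130) | within about 1 mm of pocket centre | flat, within 0.1° of the tank |
| Loaded cassette | 126.5 mm (expected 126) | moved less than about 1 mm by the wrist camera | – |

In the final scene picture the plates and the other bench items look where they were. I did not measure their positions again. The wrist force stayed under 5 N in the readings I took during both insertions.

**What disagreed:** The pictures put the fingertips about 40 mm behind the reported TCP. The first closing on the cassette therefore shut on air just above it, without contact. I lowered all grasps by 40 mm and they held. The top and wrist cameras differed by up to about 2 mm, and I used the wrist camera for the fits.

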